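# Align the flat-edged discs and sort the shippers and filters

### The job

Get the bench ready for the next coating lot: in the alignment fixture, turn each of the two flat-edged discs by its finger peg, without lifting it out of its nest, until its flat lies square against its spring bar. Also sort the loose parts in front of you: every round clamshell wafer shipper goes into the rectangular tray and every black-rimmed UV filter into the round dish, lying down inside (on top of one another is fine) and not leaning over the wall. Leave everything else on the bench where it is.

Things in the scene. Friction and masses are not known exactly. Their poses are not given: they have to be found in the camera images.
- aligner: alignment fixture, fixed: aluminium base plate 130 (x) x 236 (y) x 8 mm lying flat, with two round nests side by side along its y. Origin: centre of its underside; x points to the spring bars, z up. Nothing on it except the discs' pegs stands higher than 16 mm over the underside, so fingertips may sweep over it above that
- nest_1 (a point): centre of nest 1 on the base plate's top (8 mm over its underside), on the +y side of the fixture; axes of the fixture. A round wall 7.5 mm high and 43 mm in radius surrounds the nest, open towards +x where the spring bar sits; a disc is meant to turn about this centre (play 1 mm)
- disc_1_centre (a point): loose metal disc 1, 150 g, radius 42 mm, 8 mm thick, smooth polished rim, lying in nest 1 with its top flush with the wall; one flat edge, 49 mm long, 34 mm from the centre. Point: disc centre, half-way up. x axis points from the centre to the flat, so the flat is square to the bar when this x axis points the same way as the fixture's x axis (away from the nest centre through the bar)
- disc_1_flat (a point): middle of the flat edge of disc 1, half-way up; x is the outward normal of the flat
- disc_1_peg (a point): black finger peg on disc 1: upright round peg 11 mm across and 15 mm tall on the disc's top, 30 mm from the disc centre on the side opposite the flat. Point: half-way up the peg (7.5 mm above the disc's top). Pinched or pushed along a circle about the nest centre it turns the disc with a few newtons; the peg can pivot between the fingers
- bar_1_face (a point): middle of the face of the spring-loaded alignment bar of nest 1 (steel bar 52 mm long, 10 mm thick, top flush with the disc). It slides only along the fixture's x; a spring presses it against the disc's edge with about 1 N. On the round rim the bar is pushed back; it moves forward 8 mm as the flat comes round to it, but does not by itself turn the disc reliably
- spring_bar_1 (a joint): how far the bar is pushed back, m: about 0.010 on the disc's round rim, 0.001 to 0.003 when the flat lies against it
- nest_2 (a point): centre of nest 2 on the base plate's top (8 mm over its underside), on the -y side of the fixture; axes of the fixture. A round wall 7.5 mm high and 43 mm in radius surrounds the nest, open towards +x where the spring bar sits; a disc is meant to turn about this centre (play 1 mm)
- disc_2_centre (a point): loose metal disc 2, 150 g, radius 42 mm, 8 mm thick, smooth polished rim, lying in nest 2 with its top flush with the wall; one flat edge, 49 mm long, 34 mm from the centre. Point: disc centre, half-way up. x axis points from the centre to the flat, so the flat is square to the bar when this x axis points the same way as the fixture's x axis (away from the nest centre through the bar)
- disc_2_flat (a point): middle of the flat edge of disc 2, half-way up; x is the outward normal of the flat
- disc_2_peg (a point): black finger peg on disc 2: upright round peg 11 mm across and 15 mm tall on the disc's top, 30 mm from the disc centre on the side opposite the flat. Point: half-way up the peg (7.5 mm above the disc's top). Pinched or pushed along a circle about the nest centre it turns the disc with a few newtons; the peg can pivot between the fingers
- bar_2_face (a point): middle of the face of the spring-loaded alignment bar of nest 2 (steel bar 52 mm long, 10 mm thick, top flush with the disc). It slides only along the fixture's x; a spring presses it against the disc's edge with about 1 N. On the round rim the bar is pushed back; it moves forward 8 mm as the flat comes round to it, but does not by itself turn the disc reliably
- spring_bar_2 (a joint): how far the bar is pushed back, m: about 0.010 on the disc's round rim, 0.001 to 0.003 when the flat lies against it
- shipper_1_centre (a point): wafer shipper 1 (may be absent): loose flat round clamshell of off-white plastic, 58 mm in diameter, 11 mm high, 35 g, with a small 18 mm wide tab on its rim reaching 36 mm from the centre on its -x side. Point: centre of the round part, half-way up (5.5 mm over its underside); z up
- shipper_2_centre (a point): wafer shipper 2 (may be absent): loose flat round clamshell of off-white plastic, 58 mm in diameter, 11 mm high, 35 g, with a small 18 mm wide tab on its rim reaching 36 mm from the centre on its -x side. Point: centre of the round part, half-way up (5.5 mm over its underside); z up
- shipper_3_centre (a point): wafer shipper 3 (may be absent): loose flat round clamshell of off-white plastic, 58 mm in diameter, 11 mm high, 35 g, with a small 18 mm wide tab on its rim reaching 36 mm from the centre on its -x side. Point: centre of the round part, half-way up (5.5 mm over its underside); z up
- filter_1_centre (a point): UV filter 1 (may be absent): loose round glass filter in a black ring mount, 48 mm in diameter, 9 mm high, 50 g. Point: centre, half-way up (4.5 mm over its underside); z up
- filter_2_centre (a point): UV filter 2 (may be absent): loose round glass filter in a black ring mount, 48 mm in diameter, 9 mm high, 50 g. Point: centre, half-way up (4.5 mm over its underside); z up
- filter_3_centre (a point): UV filter 3 (may be absent): loose round glass filter in a black ring mount, 48 mm in diameter, 9 mm high, 50 g. Point: centre, half-way up (4.5 mm over its underside); z up
- tray: rectangular white tray, fixed, 140 (x) x 184 (y) x 28 mm, open on top, walls and floor about 4 mm thick. Origin: centre of its underside, its x and y along its sides
- dish: round steel dish, fixed, open on top, 28 mm high, outer radius 74 mm at the foot and 84 mm at the rim, wall 3 mm, floor 4 mm thick. Origin: centre of its underside
- timer: bystander: loose timer with buttons, 60x62x21 mm. Origin: centre of its underside
Not all that is in view belongs to the job. Leave any yellow look-alike of the part that bears filter_3_centre alone.

How it is judged:
At the end, for the whole second after the job is handed in: Discs flat in nests (centre within 4 mm), flat parallel to bar within 0.06 rad, mid-flat within 6 mm of mid-bar; shipper centres within 50 mm (x), 68 mm (y) of the tray centre, filter centres within 56 mm of the dish centre, all under 42 mm above its underside, tilted under 0.4 rad (angle between the x axis of each of disc_1_flat, disc_2_flat and the x axis of aligner, either way round below 0.06 rad and distance between disc_1_flat and bar_1_face below 0.006 m and horizontal distance between disc_1_centre and nest_1 below 0.004 m and angle between each of disc_1_centre, disc_2_centre's own z axis and vertical below 0.08 rad and distance between disc_2_flat and bar_2_face below 0.006 m and horizontal distance between disc_2_centre and nest_2 below 0.004 m and x of shipper_1_centre in the frame of tray between -0.05 and 0.05 m and y of shipper_1_centre in the frame of tray between -0.068 and 0.068 m and z of each of shipper_1_centre, shipper_2_centre, shipper_3_centre in the frame of tray below 0.042 m and angle between each of shipper_1_centre, filter_1_centre, shipper_2_centre, filter_2_centre, shipper_3_centre, filter_3_centre's own z axis and vertical below 0.4 rad and horizontal distance between each of filter_1_centre, filter_2_centre, filter_3_centre and dish below 0.056 m and z of each of filter_1_centre, filter_2_centre, filter_3_centre in the frame of dish below 0.042 m and x of shipper_2_centre in the frame of tray between -0.05 and 0.05 m and y of shipper_2_centre in the frame of tray between -0.068 and 0.068 m and x of shipper_3_centre in the frame of tray between -0.05 and 0.05 m and y of shipper_3_centre in the frame of tray between -0.068 and 0.068 m); the robot touches nothing.
It fails at once if disc 1 is lifted out of its nest (more than 12 mm) (z of disc_1_centre in the frame of nest_1 above 0.016 m).
It fails at once if disc 2 is lifted out of its nest (more than 12 mm) (z of disc_2_centre in the frame of nest_2 above 0.016 m).
It fails at once if the timer is moved more than 4 cm (distance of timer from where it was at the start of the episode above 0.04 m).
Of shipper_1, shipper_2, shipper_3, filter_1, filter_2, filter_3 only 5 to 6 are there at a start; the rules pass over those that are not, and their reading is None.
At some moment in a run one of shipper_1, shipper_2, shipper_3, filter_1, filter_2, filter_3 may be knocked a few centimetres aside while the robot is not near it.
Once in a run the grip may slacken for a moment while it holds something.
It also fails if it takes over 210 s, if anything falls off the work surface, if the arm or the gripper's body presses on something with over 40 N, if the wrist force passes 120 N, or if a joint passes its speed limit or range.

### The arm

A 6-joint arm with a two-finger parallel gripper is mounted at the origin on a cart in front of the work surface, level with it; the furniture and walls round the work are solid. World frame = base frame: x ahead of the robot, y to its left, z up, the work surface at z = 0. Lengths are in m, angles in rad, forces in N, time in s.
With the tool pointing down it reaches from about 0.3 to 0.775 m from the base axis. Payload 14.6 kg.
Tool frame: the origin (TCP) lies between the finger pads; the fingertips stand 22 mm ahead of it and the grasp point (between the pads) lies 3 mm ahead of it (ctrl.tip_reach is the distance from the TCP to the fingertips, in m); z points along the fingers, y is the direction in which the jaws open and shut (so a half turn about z gives the same grasp; the last joint's range is limited). The gripper opens to 94 mm and grips with 3 to 60 N. Pads are 16 mm wide; open, the fingers measure 119 mm over their backs; the gripper's body (75 mm by 177 mm) begins 78 mm behind the grasp point.
Start: joints at [-1.37, 0.3, 1.521, -0, 1.321, -0.067], TCP at [0.146, -0.53, 0.227] pointing down, gripper open.
Joint ranges: [-3.03, 3.03], [-0.79, 2.21], [0.23, 2.52], [-1.04, 4.18], [0, 3.07], [-2.55, 2.55]. Speed limits (rad/s): [2.22, 2.22, 2.57, 3.14, 3.14, 3.14].

### API

Orientations are given as [roll, pitch, yaw] about the fixed x, y, z axes, in that order (R = Rz(yaw) Ry(pitch) Rx(roll)).
In Python, from station import ctrl gives the robot as it stands. The module is installed in compiled form; this text tells all that it offers.
- The arm moves only by the shell command python3 -m creep 'ROWS' [OPENING] [FORCE]. ROWS is a JSON object of lists of equal length, an entry for each row: "xyz": the shift along the tool's x, y, z in mm, a list of three; "spin": the turn about the tool's z in rad. In form: {"xyz": [[tx, ty, tz], ...], "spin": [spin, ...]}. A call has 1 to 5 rows; each row shifts and turns the commanded pose from where the row before left it, along the tool's axes as they then stand; what a row does not reach is not made up. A row lasts 1/8 s, in which the tool goes at most 62.5 mm and 10.7 degrees, less where a joint would pass 70% of its speed; a pose out of reach is approached as far as the arm can. A call with a gripper value outside its range is refused whole. OPENING is the finger opening in mm, from 0 to 94, set as the call begins (- or left out, the last holds). The fingers move at their own pace and stop on an object; FORCE is the grip in N (left out, the last holds). Time passes only in rows, so rows that do not move let the fingers close. It gives the time, the measured TCP pose, the force and the opening at its end, in the units of the state.
- ctrl.get_obs(): the state, without advancing time (a new reading comes with each control period).
- ctrl.camera(name): name is "side" or "top"; returns the picture (420x560x3 uint8, red, green, blue); there is no depth.
- ctrl.camera_model(name): a dict with "fx", "fy", "cx", "cy" (pixels), "k1" (the pictures are not rectified: a ray, as slopes to the right and down, at radius r is drawn at 1 + k1 r^2 times it, then the intrinsics apply), "R" (3x3) and "t" (3): a world point X has camera coordinates R X + t. Camera axes: x right, y down, z forward; pixel columns grow to the right and rows downward; lengths in m; the calibration is good to about 2 mm. A picture is of the moment at which its call begins. camera_model takes no time and is no camera call.
- ctrl.hand_in(): hands the job in, once; it reports no verdict.
The state is a dict: "time_s": time; "qpos": joint angles; "joint_vel": joint speeds; "tau": joint torques, N m; "ee_pos": TCP position; "eef_rot": TCP orientation; "force": force on the tool from outside, world axes, zero at the start; "moment": the same for the moment, N m; "grip_width": finger opening in m.
Only numpy, scipy, OpenCV 4.12 (cv2) and the standard library are available. Lean on these libraries where they do the work, as an engineer would, in place of code of your own. Each camera call takes 0.05 s, during which the arm holds its last target.

## Working session

There is one attempt and no reset: what is moved stays moved. The work goes in short steps, Python scripts to look and compute and a shell command to move; the robot and the scene stay as the last step left them, time stands still between calls to the robot, and variables do not carry over. Pictures are saved under pics/ and viewed, and the job is handed in when it is done.

```bash
mkdir -p pics; ls; cat > h.py <<'E'
import numpy as np, cv2
from station import ctrl
def K(m): return np.array([[m["fx"],0,m["cx"]],[0,m["fy"],m["cy"]],[0,0,1.]])
def pix2w(name,u,v,z):
    m=ctrl.camera_model(name)
    d=np.array([(u-m["cx"])/m["fx"],(v-m["cy"])/m["fy"]])
    s=d.copy()
    for _ in range(50): s=d/(1+m["k1"]*(s@s))
    R=np.array(m["R"]);t=np.array(m["t"])
    r=R.T@np.array([s[0],s[1],1]);c=-R.T@t
    return c+r*(z-c[2])/r[2]
def w2pix(name,X):
    m=ctrl.camera_model(name)
    p=np.array(m["R"])@np.array(X)+np.array(m["t"])
    s=p[:2]/p[2]; s=s*(1+m["k1"]*(s@s))
    return np.array([s[0]*m["fx"]+m["cx"],s[1]*m["fy"]+m["cy"]])
def save(name,fn,crop=None,scale=1):
    im=ctrl.camera(name)
    cv2.imwrite(f"pics/{fn}_raw.png",im[:,:,::-1])
    o=im[:,:,::-1]
    if crop: o=o[crop[1]:crop[3],crop[0]:crop[2]]
    if scale!=1:o=cv2.resize(o,None,fx=scale,fy=scale,interpolation=cv2.INTER_CUBIC)
    cv2.imwrite(f"pics/{fn}.png",o)
    return im
E
python3 - <<'E'
from h import *
save("top","top0",scale=1.42);save("side","side0",scale=1.42)
print(ctrl.camera_model("top"),ctrl.camera_model("side"))
o=ctrl.get_obs();print(o)
E
```

```text
pics
{'fx': 531.1484514333393, 'fy': 531.1484514333393, 'cx': 274.6764043871235, 'cy': 211.10343612057872, 'k1': -0.17257139030196048, 'R': array([[ 0.01251734, -0.99991536, -0.00354711],
       [-0.99152489, -0.01195339, -0.12936576],
       [ 0.12931241,  0.00513636, -0.9915906 ]]), 't': array([-0.05548225,  0.60128302,  1.1275037 ])} {'fx': 481.8191335069567, 'fy': 481.8191335069567, 'cx': 284.23667280222486, 'cy': 218.41892908021714, 'k1': 0.022505840713059822, 'R': array([[ 0.13943503,  0.99009769,  0.01626123],
       [ 0.82431664, -0.10695758, -0.55593359],
       [-0.5486893 ,  0.09092102, -0.83106764]]), 't': array([-9.80472556e-04, -4.55373474e-01,  1.74484100e+00])}
{'time_s': 0.1, 'qpos': array([-1.36959602e+00,  3.00412086e-01,  1.52152601e+00,  1.14330520e-05,
        1.32071055e+00, -6.65547033e-02]), 'joint_vel': array([ 6.00663530e-04, -7.45549664e-04, -1.85213646e-03, -1.40277959e-05,
       -4.48995263e-04,  1.67823795e-03]), 'tau': array([-3.99223090e-04, -5.32644761e+01, -3.53284800e+01,  7.09098321e-02,
        2.34447228e-02, -6.20206674e-05]), 'ee_pos': array([ 0.145492  , -0.53018085,  0.22694199]), 'eef_rot': array([-3.14053973e+00, -8.12795372e-05,  2.67752129e-01]), 'force': array([-0.01270957, -0.84578237, -0.02285709]), 'moment': array([-0.0080293 ,  0.10503185,  0.07588459]), 'grip_width': 0.09410938541461432}
```

View pics/top0.png

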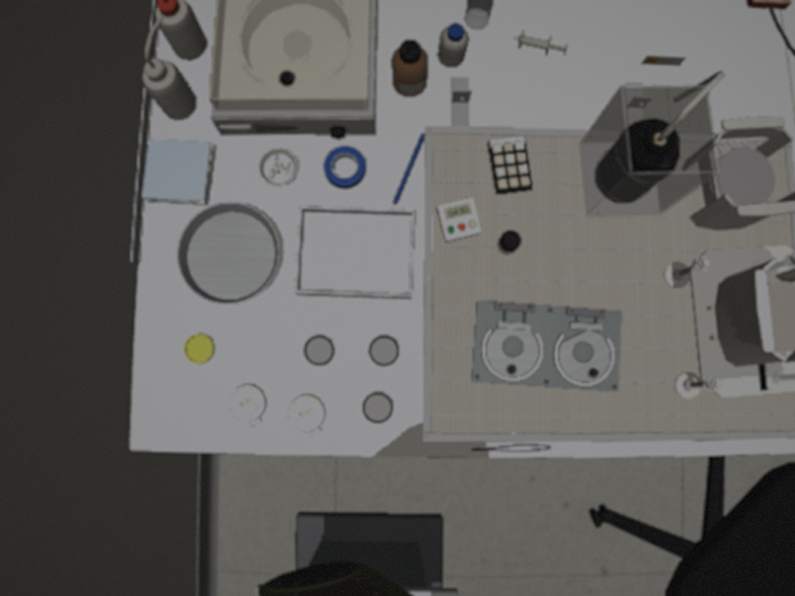

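View pics/side0.png

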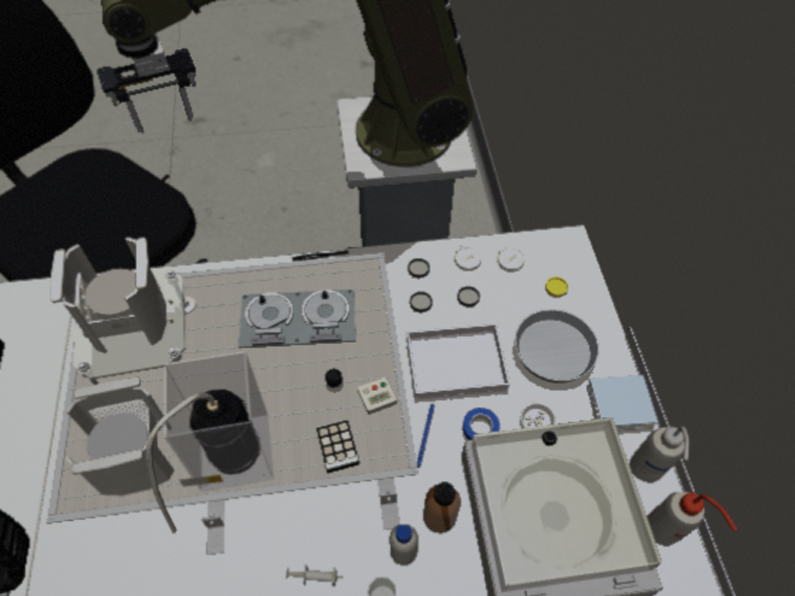

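The top view shows 2 shippers (248,403 and 307,412), 3 dark-rim filters (319,350; 384,350; 377,407), and a yellow look-alike (200,348). The dish is at (231,252), the tray at (356,252) and the fixture at (547,345). Next I'll zoom in.

```bash
python3 - <<'E'
import cv2
a=cv2.imread("pics/top0_raw.png")
cv2.imwrite("pics/z1.png",cv2.resize(a[205:285,325:445],None,fx=6,fy=6,interpolation=cv2.INTER_CUBIC))
cv2.imwrite("pics/z2.png",cv2.resize(a[220:320,120:300],None,fx=4.4,fy=4.4,interpolation=cv2.INTER_CUBIC))
E
```

```text
(no output)
```

View pics/z1.png

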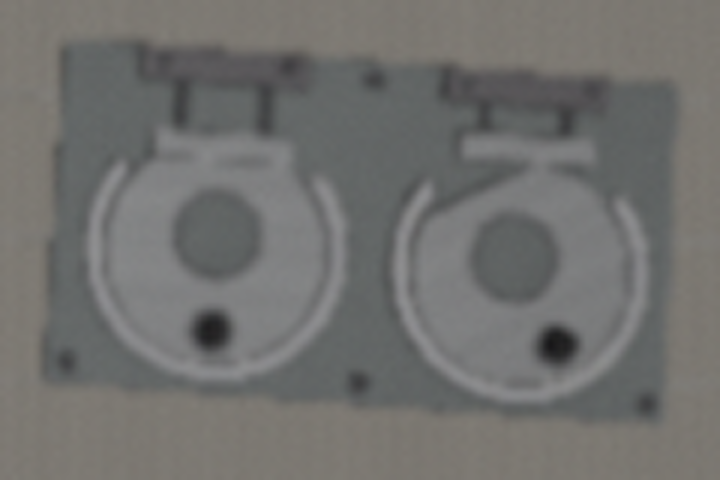

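View pics/z2.png

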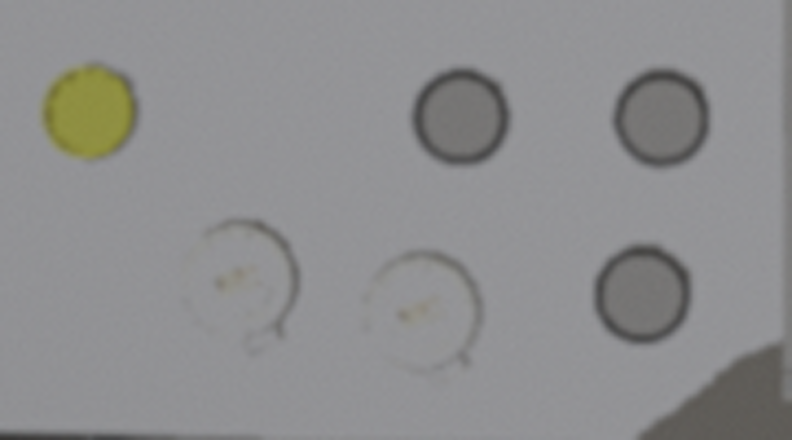

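```bash
cat > meas.py <<'E'
from h import *
def z1(u,v,z): return pix2w("top",325+(u-2.5)/6,205+(v-2.5)/6,z)
if __name__=="__main__":
    c=[z1(62,42,.008),z1(680,82,.008),z1(660,422,.008),z1(42,382,.008)]
    ctr=np.mean(c,0);print("corners",np.round(c,4).tolist(),ctr)
    ey=(c[0]-c[1]+c[3]-c[2]);yaw=np.arctan2(-ey[0],ey[1]);print("yaw",yaw)
    ex=(c[0]-c[3]+c[1]-c[2]);print("yaw2",np.arctan2(ex[1],ex[0]), np.linalg.norm(ex)/2,np.linalg.norm(ey)/2)
    for n,a in dict(p1top=(211,328),p2top=(557,343)).items(): print(n,z1(*a,.031),z1(*a,.0235))
    for n,a in dict(n1=(217,270),n2=(522,292)).items(): print(n,z1(*a,.0155))
    def z2(u,v,z): return pix2w("top",120+(u-1.7)/4.4,220+(v-1.7)/4.4,z)
    for n,a in dict(fA=(461,117),fB=(662,117),fC=(643,294)).items(): print(n,z2(*a,.009))
    for n,a in dict(sA=(240,279),sB=(423,312)).items(): print(n,z2(*a,.011))
    for n,a in dict(tabA=(262,338),tabB=(448,365),y=(91,112)).items(): print(n,z2(*a,.006))
    s=1.42
    for n,a in dict(tTL=(301,208),tTR=(415,211),tBR=(411,298),tBL=(298,294)).items(): print(n,pix2w("top",a[0]/s,a[1]/s,.028))
    for n,a in dict(dL=(179,252),dR=(283,252),dT=(231,203),dB=(231,302)).items(): print(n,pix2w("top",a[0]/s,a[1]/s,.028))
    for n,a in dict(timer=(459,219),knob=(510,240)).items(): print(n,pix2w("top",a[0]/s,a[1]/s,.02))
E
python3 meas.py
```

```text
corners [[0.6065, -0.184, 0.008], [0.594, -0.4214, 0.008], [0.4649, -0.4111, 0.008], [0.4789, -0.1765, 0.008]] [ 0.53606837 -0.29825628  0.008     ]
yaw -0.056097668299980995
yaw2 -0.06948633512650364 0.1286529912276834 0.23635425049159683
p1top [ 0.4985453  -0.23627651  0.031     ] [ 0.49885096 -0.23744983  0.0235    ]
p2top [ 0.49371678 -0.36540388  0.031     ] [ 0.49399135 -0.36740877  0.0235    ]
n1 [ 0.52074135 -0.24102995  0.0155    ]
n2 [ 0.51330045 -0.35639692  0.0155    ]
fA [0.52519531 0.06369581 0.009     ]
fB [ 0.52657447 -0.03862443  0.009     ]
fC [ 0.43696023 -0.03023123  0.009     ]
sA [0.44094988 0.17442136 0.011     ]
sB [0.42618029 0.08064926 0.011     ]
tabA [0.41123217 0.16325046 0.006     ]
tabB [0.39957539 0.06797091 0.006     ]
y [0.52482397 0.25601581 0.006     ]
tTL [0.74925135 0.09584228 0.028     ]
tTR [ 0.74611062 -0.08592391  0.028     ]
tBR [ 0.60652555 -0.08072966  0.028     ]
tBL [0.61072478 0.09634687 0.028     ]
dL [0.67632022 0.29045175 0.028     ]
dR [0.67749604 0.12221845 0.028     ]
dT [0.75703653 0.20942246 0.028     ]
dB [0.59678602 0.2022451  0.028     ]
timer [ 0.73597078 -0.15663658  0.02      ]
knob [ 0.70290666 -0.23826579  0.02      ]
```

```bash
python3 - <<'E'
from meas import *
a=cv2.imread("pics/side0_raw.png")
cv2.imwrite("pics/z3.png",cv2.resize(a[198:250,162:258],None,fx=8,fy=8,interpolation=cv2.INTER_CUBIC))
n1=z1(217,253,.0155);n2=z1(521.5,274,.0155);p1=z1(211,328,.031);p2=z1(557,343,.031)
print(n1,n2,(n1-n2),np.arctan2(n2[0]-n1[0],n1[1]-n2[1]))
for n,p in((n1,p1),(n2,p2)):
    d=p-n;print(np.linalg.norm(d[:2]),np.arctan2(-d[1],-d[0]))
E
```

```text
[ 0.52707049 -0.2410587   0.0155    ] [ 0.52003938 -0.35629959  0.0155    ] [0.00703111 0.11524089 0.        ] -0.060936740604094694
0.028923271877690244 -0.16610331764450503
0.02785259315508978 0.33299398161779187
```

View pics/z3.png

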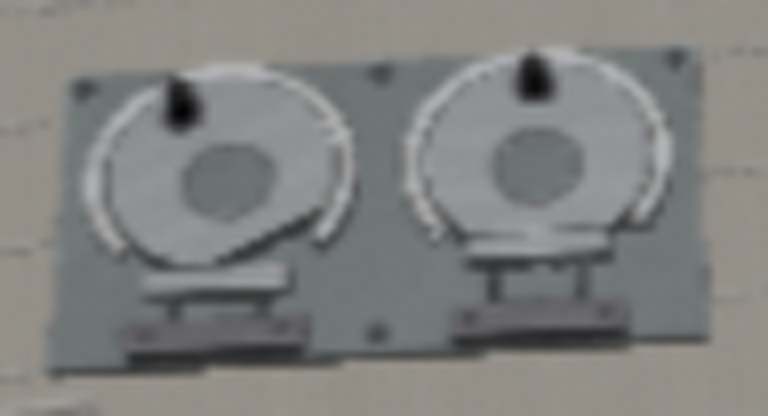

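```bash
cat >> h.py <<'E'
def go(x,y,z,yaw):
    "needed spin and tool-axes shift (mm) from measured pose, spin done first / shift with old axes"
    o=ctrl.get_obs();p=o["ee_pos"];r=o["eef_rot"];yw=r[2]
    d=np.array([x,y,z])-p
    def s(a):return np.round([1e3*(np.cos(a)*d[0]+np.sin(a)*d[1]),1e3*(np.sin(a)*d[0]-np.cos(a)*d[1]),-1e3*d[2]],1)
    sp=(yw-yaw+np.pi/2)%np.pi-np.pi/2
    print("t",round(o["time_s"],2),"pos",np.round(p,4),"rpy",np.round(r,4),"q6",round(o["qpos"][5],2),"w",round(o["grip_width"],4))
    print("spin",round(sp,3),"shift before spin",s(yw),"shift after spin",s(yw-sp))
E
python3 - <<'E'
from h import *
for u,v in((183,340),(175,275),(190,305)): print(pix2w("side",u/1.42,v/1.42,0))
go(0.5,-0.237,0.15,-0.06)
E
```

```text
[ 5.57166914e-01 -5.29417916e-01  2.22044605e-16]
[ 0.388646   -0.55240855  0.        ]
[ 0.47206764 -0.51818829  0.        ]
t 0.1 pos [ 0.1455 -0.5302  0.2269] rpy [-3.1405e+00 -1.0000e-04  2.6780e-01] q6 -0.07 w 0.0941
spin 0.328 shift before spin [ 419.4 -188.9   76.9] shift after spin [ 336.3 -313.9   76.9]
```

```bash
python3 -m creep '{"xyz": [[0,0,0],[0,0,0],[42,-39,0],[42,-39,0],[42,-39,0]], "spin": [0.164,0.164,0,0,0]}' 40; python3 -c "
from h import *
go(0.5,-0.237,0.15,-0.06)"
```

```text
time_s: 0.72
ee_pos: [0.2794, -0.4198, 0.2272]
eef_rot: [-3.141, 0.0, -0.061]
force: [0.4, -0.7, -0.0]
grip_width: 0.0475
t 0.72 pos [ 0.2794 -0.4198  0.2272] rpy [-3.1412e+00  2.0000e-04 -6.0600e-02] q6 0.58 w 0.0475
spin -0.001 shift before spin [ 209.1 -195.9   77.2] shift after spin [ 209.2 -195.7   77.2]
```

```bash
python3 -m creep '{"xyz": [[43,-40,0],[43,-40,15],[43,-40,15],[43,-40,15],[37,-36,15]], "spin": [0,0,0,0,0]}' 40; python3 -c "
from h import *
for u,v,z in((535,60,.031),(180,84,.031),(180,125,.016),(537,98,.016)): print(pix2w('side',162+(u-3.5)/8,198+(v-3.5)/8,z))
go(0.4985,-0.2365,0.041,-0.06)"
```

```text
time_s: 1.35
ee_pos: [0.5001, -0.2364, 0.1667]
eef_rot: [-3.141, 0.0, -0.06]
force: [-0.5, -0.6, 0.1]
grip_width: 0.0399
[ 0.49477172 -0.23595736  0.031     ]
[ 0.48894813 -0.36575182  0.031     ]
[ 0.49667295 -0.36827353  0.016     ]
[ 0.50139183 -0.23691645  0.016     ]
t 1.35 pos [ 0.5001 -0.2364  0.1667] rpy [-3.1414e+00  3.0000e-04 -5.9700e-02] q6 1.12 w 0.0399
spin 0.0 shift before spin [ -1.5   0.2 125.7] shift after spin [ -1.5   0.2 125.7]
```

```bash
python3 -m creep '{"xyz": [[-1,0,40],[0,0,40],[0,0,30],[0,0,15],[0,0,0]], "spin": [0,0,0,0,0]}' 40; python3 - <<'E'
from h import *
save("side","s1",crop=(150,180,270,260),scale=6); go(.498,-.2365,.041,-.06)
E
```

```text
time_s: 1.98
ee_pos: [0.4985, -0.2384, 0.0439]
eef_rot: [3.141, -0.002, -0.06]
force: [-1.5, 0.5, 10.1]
grip_width: 0.0398
t 2.02 pos [ 0.4985 -0.2384  0.0439] rpy [ 3.1408e+00 -1.8000e-03 -6.0200e-02] q6 1.12 w 0.0402
spin -0.0 shift before spin [-0.6 -1.9  2.9] shift after spin [-0.6 -1.9  2.9]
```

View pics/s1.png

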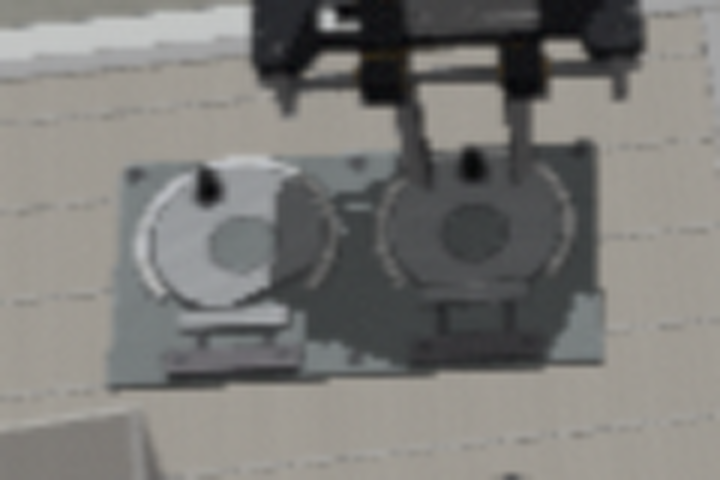

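```bash
python3 -m creep '{"xyz": [[0,0,-5],[0,0,0]], "spin": [0,0]}' 40; python3 -c "
from h import *
go(0.498,-0.2357,0.046,-0.06); print(ctrl.get_obs()['force'])"
```

```text
time_s: 2.28
ee_pos: [0.498, -0.2382, 0.0481]
eef_rot: [3.141, -0.001, -0.06]
force: [0.1, -0.4, -0.5]
grip_width: 0.0398
t 2.27 pos [ 0.498  -0.2382  0.0481] rpy [ 3.1412e+00 -9.0000e-04 -6.0300e-02] q6 1.12 w 0.0398
spin -0.0 shift before spin [-0.2 -2.5  2.1] shift after spin [-0.2 -2.5  2.1]
[ 0.10329675 -0.35119976 -0.46043347]
```

```bash
python3 -m creep '{"xyz": [[0,-2.5,1.5],[0,0,0],[0,0,0],[0,0,0],[0,0,0]], "spin": [0,0,0,0,0]}' 2 5; python3 -c "
from h import *
go(0.498,-0.2357,0.046,-0.06); print(ctrl.get_obs()['force'])"
```

```text
time_s: 2.9
ee_pos: [0.4979, -0.2357, 0.0459]
eef_rot: [3.141, -0.0, -0.06]
force: [1.6, -1.7, -1.0]
grip_width: 0.0106
t 2.9 pos [ 0.4979 -0.2357  0.0459] rpy [ 3.1415e+00 -2.0000e-04 -6.0300e-02] q6 1.12 w 0.0106
spin -0.0 shift before spin [ 0.1  0.  -0.1] shift after spin [ 0.1  0.  -0.1]
[ 1.64019468 -1.68457015 -1.0005902 ]
```

```bash
python3 - <<'E'
from meas import *
h=.0055
def side(u,v,z): return pix2w('side',162+(u-3.5)/8,198+(v-3.5)/8,z)
c=[z1(62,42,.008+h),z1(680,82,.008+h),z1(660,422,.008+h),z1(42,382,.008+h)]
print("ctr",np.mean(c,0))
cs=[side(70,82,.008+h),side(692,48,.008+h),side(707,340,.008+h),side(48,373,.008+h)]
print("ctr side",np.mean(cs,0)); ey=cs[1]-cs[0]+cs[2]-cs[3];print("yaw s",np.arctan2(-ey[0],ey[1]))
ey=c[0]-c[1]+c[3]-c[2];print("yaw t",np.arctan2(-ey[0],ey[1]))
n1=z1(217,253,.0155+h);n2=z1(521.5,274,.0155+h);p1=z1(211,328,.031+h);p2=z1(557,343,.031+h)
print(n1,n2,p1,p2,(n1+n2)/2)
# side nests: wall outer circle left/right
print("side nests",side(538,170,.0155+h),side(221,180,.0155+h),"pegs",side(535,60,.031+h),side(180,84,.031+h))
# center hole in disc (round grey) 
print("hole1",z1(217,234,.016+h),side(538,167,.016+h),"hole2",z1(515,257,.016+h),side(228,182,.016+h))
E
```

```text
ctr [ 0.53567479 -0.29712547  0.0135    ]
ctr side [ 0.5407934 -0.2970632  0.0135   ]
yaw s -0.06629156733547234
yaw t -0.05609766829998106
[ 0.52671633 -0.24018728  0.021     ] [ 0.51971799 -0.35489108  0.021     ] [ 0.49832114 -0.23541607  0.0365    ] [ 0.49351543 -0.36393363  0.0365    ] [ 0.52321716 -0.29753918  0.021     ]
side nests [ 0.53699247 -0.23886574  0.021     ] [ 0.52653924 -0.3534684   0.021     ] pegs [ 0.49872529 -0.23581783  0.0365    ] [ 0.49292917 -0.36500002  0.0365    ]
hole1 [ 0.53372945 -0.24014236  0.0215    ] [ 0.53601266 -0.23875136  0.0215    ] hole2 [ 0.52601331 -0.35237755  0.0215    ] [ 0.528087   -0.35091801  0.0215    ]
```

```bash
for i in 1 2; do python3 -m creep '{"xyz": [[0,1,0],[0,0,0],[0,0,0]], "spin": [0,0,0]}' 2 5 | grep -E "pos|force|width"; done
```

```text
ee_pos: [0.4978, -0.2365, 0.0459]
force: [0.3, -0.2, -1.0]
grip_width: 0.0107
ee_pos: [0.4977, -0.2375, 0.0459]
force: [-0.7, -0.9, -0.5]
grip_width: 0.0108
```

```bash
python3 -m creep '{"xyz": [[0,0,0],[0,0,-25],[0,0,-25],[-3,43,-10],[-3,43,0]], "spin": [0,0,0,0,0]}' 40 5 ; python3 -m creep '{"xyz": [[-3,43,0],[0,0,0]], "spin": [0,0]}'; python3 -c "
from h import *
save('side','s2',crop=(150,180,270,260),scale=6)
go(0.493,-0.3645,0.046,-0.06)"
```

```text
time_s: 4.28
ee_pos: [0.4871, -0.3242, 0.1073]
eef_rot: [3.14, -0.002, -0.059]
force: [1.0, 0.7, -0.0]
grip_width: 0.04
time_s: 4.53
ee_pos: [0.4803, -0.3681, 0.1058]
eef_rot: [3.141, -0.0, -0.063]
force: [-0.4, -0.0, -0.3]
grip_width: 0.0401
t 4.58 pos [ 0.4807 -0.3666  0.1057] rpy [-3.1414  0.     -0.062 ] q6 0.92 w 0.0401
spin -0.002 shift before spin [12.2 -2.8 59.7] shift after spin [12.2 -2.8 59.7]
```

View pics/s2.png

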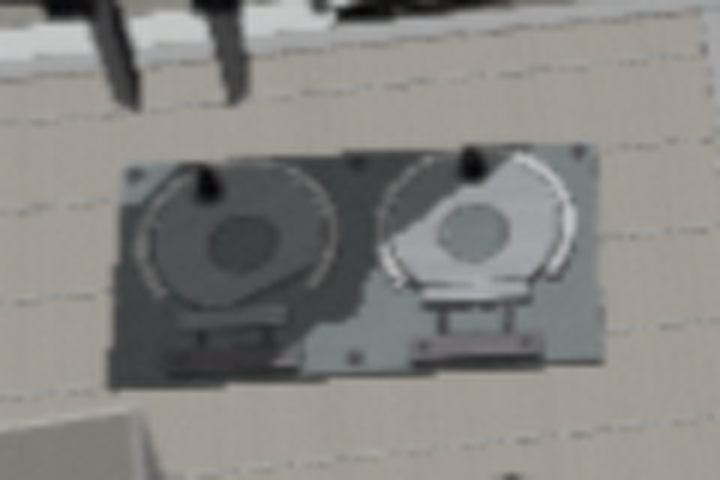

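```bash
python3 -m creep '{"xyz": [[12,-3,0],[0,0,20],[0,0,20],[0,0,18],[0,0,0]], "spin": [0,0,0,0,0]}' 30 5 ; python3 -c "
from h import *
go(0.4932,-0.3645,0.046,-0.06)"
```

```text
time_s: 5.2
ee_pos: [0.4928, -0.3628, 0.0463]
eef_rot: [-3.14, 0.002, -0.06]
force: [1.2, -0.4, 0.6]
grip_width: 0.03
t 5.2 pos [ 0.4928 -0.3628  0.0463] rpy [-3.1399e+00  2.2000e-03 -5.9900e-02] q6 0.94 w 0.03
spin 0.0 shift before spin [0.5 1.7 0.3] shift after spin [0.5 1.7 0.3]
```

```bash
python3 -m creep '{"xyz": [[0,1.7,0.3],[0,0,0],[0,0,0],[0,0,0],[0,0,0]], "spin": [0,0,0,0,0]}' 2 6 ; python3 -c "
from h import *
go(0.492,-0.352,0.046,-0.06)"
```

```text
time_s: 5.82
ee_pos: [0.4933, -0.3656, 0.0483]
eef_rot: [3.141, -0.001, -0.06]
force: [-2.0, -1.0, 6.0]
grip_width: 0.0107
t 5.83 pos [ 0.4933 -0.3656  0.0483] rpy [ 3.1406e+00 -9.0000e-04 -6.0300e-02] q6 0.93 w 0.0107
spin -0.0 shift before spin [ -2.1 -13.5   2.3] shift after spin [ -2.1 -13.5   2.3]
```

```bash
python3 -m creep '{"xyz": [[0,0,-2],[0,0,0]], "spin": [0,0]}'; python3 -m creep '{"xyz": [[-0.5,-2.5,0],[-0.8,-2.5,0],[-0.7,-2.5,0],[-0.4,-2.5,0],[0,0,0]], "spin": [0,0,0,0,0]}' ; python3 -c "
from h import *
go(0.492,-0.352,0.046,-0.06)"
```

```text
time_s: 6.08
ee_pos: [0.493, -0.3651, 0.0495]
eef_rot: [-3.141, 0.0, -0.06]
force: [0.8, -2.1, -0.9]
grip_width: 0.0105
time_s: 6.7
ee_pos: [0.4906, -0.3555, 0.0496]
eef_rot: [3.141, 0.001, -0.06]
force: [-5.9, -6.0, 0.3]
grip_width: 0.0104
t 6.7 pos [ 0.4906 -0.3555  0.0496] rpy [ 3.1409e+00  1.3000e-03 -6.0300e-02] q6 0.94 w 0.0104
spin -0.0 shift before spin [ 1.2 -3.6  3.6] shift after spin [ 1.2 -3.6  3.6]
```

```bash
python3 -m creep '{"xyz": [[-1,-1,0],[0,0,0],[0,0,0]], "spin": [0,0,0]}'; python3 -m creep '{"xyz": [[0,-1,0],[0,0,0],[0,0,0]], "spin": [0,0,0]}' ;python3 -m creep '{"xyz": [[0,-1,0],[0,0,0],[0,0,0]], "spin": [0,0,0]}'
```

```text
time_s: 7.08
ee_pos: [0.4898, -0.3542, 0.0496]
eef_rot: [3.141, 0.001, -0.06]
force: [-4.0, -4.2, 0.8]
grip_width: 0.0108
time_s: 7.45
ee_pos: [0.4898, -0.3532, 0.0495]
eef_rot: [3.141, 0.001, -0.06]
force: [-4.4, -4.9, 0.3]
grip_width: 0.0109
time_s: 7.82
ee_pos: [0.4898, -0.3523, 0.0495]
eef_rot: [3.141, 0.001, -0.06]
force: [-4.8, -5.0, 1.0]
grip_width: 0.0102
```

```bash
python3 -m creep '{"xyz": [[0,0,0],[0,0,-25],[0,0,-30],[-50,0,-30],[-50,0,-10]], "spin": [0,0,0,0,0]}' 30 5 ; python3 -c "
from h import *
save('side','s3',crop=(150,180,270,260),scale=6)
save('top','t3',crop=(325,205,445,285),scale=6)
go(0.4262,0.0806,0.15,-0.06)"
```

```text
time_s: 8.45
ee_pos: [0.39, -0.3457, 0.146]
eef_rot: [3.141, -0.002, -0.059]
force: [-0.3, -0.9, 0.4]
grip_width: 0.0302
t 8.55 pos [ 0.3881 -0.3456  0.1458] rpy [ 3.1413e+00 -5.0000e-04 -6.1800e-02] q6 0.83 w 0.0303
spin -0.002 shift before spin [  11.7 -427.7   -4.2] shift after spin [  12.5 -427.7   -4.2]
```

View pics/s3.png

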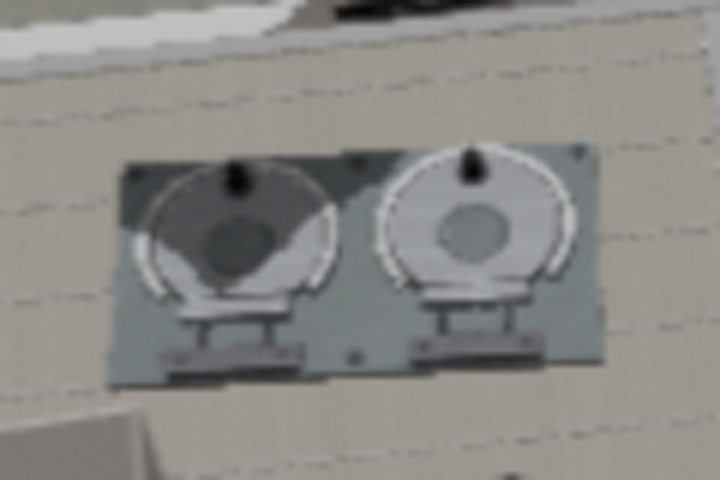

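View pics/t3.png

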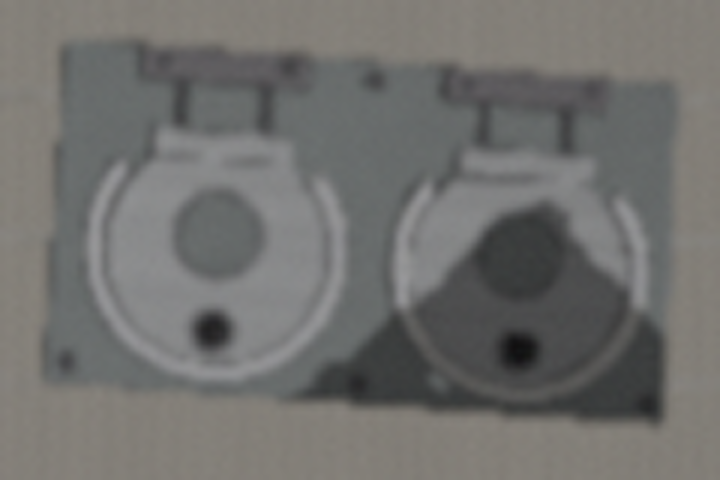

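Both bars are forward against the flats: in the top view, peg 1 is at zoom (212,329) and peg 2 at (518,350). I'll measure the angles precisely once the arm is clear. Shippers next.

```bash
python3 -m creep '{"xyz": [[0,-60,0],[0,-60,0],[2,-60,0],[5,-60,0],[5,-60,0]], "spin": [0,0,0,0,0]}' 74; python3 -m creep '{"xyz": [[0,-60,0],[0,-60,0],[0,0,0],[0,0,0],[0,0,0]], "spin": [0,0,-0.17,-0.17,-0.165]}' ; python3 -c "
from h import *
save('side','s4',crop=(240,150,440,270),scale=4)
go(0.4262,0.0806,0.024,0.445)"
```

```text
time_s: 9.18
ee_pos: [0.421, -0.0449, 0.1447]
eef_rot: [-3.141, -0.0, -0.06]
force: [1.3, -0.3, 0.8]
grip_width: 0.073
time_s: 9.8
ee_pos: [0.428, 0.0734, 0.1445]
eef_rot: [-3.141, 0.0, 0.451]
force: [0.2, -0.2, 0.1]
grip_width: 0.074
t 9.85 pos [0.428  0.0732 0.1445] rpy [-3.141e+00  3.000e-04  4.591e-01] q6 1.2 w 0.0741
spin 0.014 shift before spin [  1.7  -7.4 120.5] shift after spin [  1.5  -7.4 120.5]
```

View pics/s4.png

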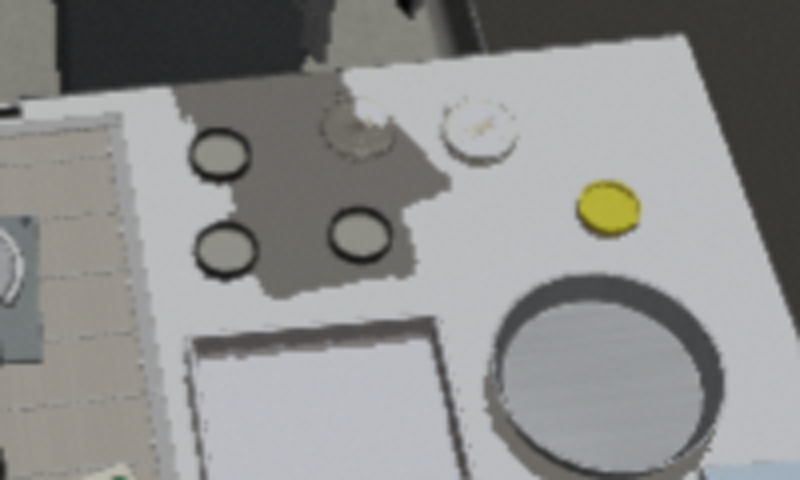

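```bash
python3 - <<'E'
from h import *
def s4(u,v,z): return pix2w('side',240+(u-1.5)/4,150+(v-1.5)/4,z)
print("sB",s4(359,126,.011),"sA",s4(481,129,.011),"filters",s4(220,154,.009),s4(226,249,.009),s4(360,234,.009))
print("dish",s4(610,372,.028))
save('top','t4',crop=(325,205,445,285),scale=6)
E
```

```text
sB [0.42907914 0.08300481 0.011     ] sA [0.44417147 0.17721051 0.011     ] filters [ 0.44091271 -0.02874618  0.009     ] [ 0.52981125 -0.03780529  0.009     ] [0.52921886 0.064514   0.009     ]
dish [0.68216366 0.21317738 0.028     ]
```

View pics/t4.png

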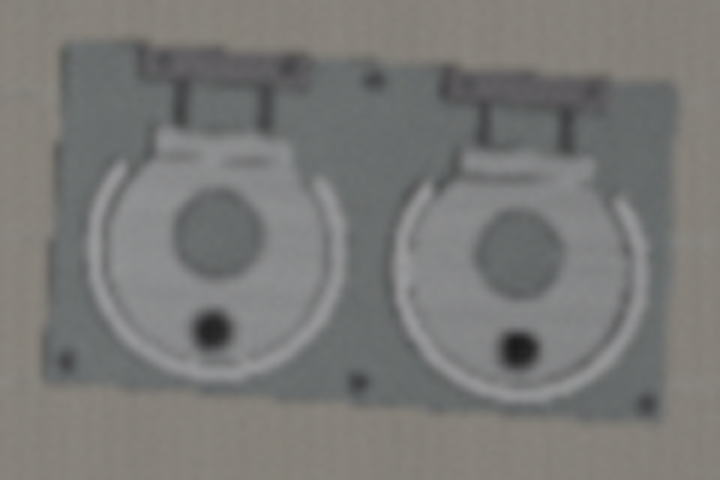

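```bash
cat > fx.py <<'E'
from h import *
import sys
def avg(name,n=8): return np.mean([ctrl.camera(name).astype(float) for _ in range(n)],0)
def enh(a,crop,sc,fn):
    o=a[crop[1]:crop[3],crop[0]:crop[2],::-1]
    lo,hi=np.percentile(o,1),np.percentile(o,99.5)
    o=np.clip((o-lo)/(hi-lo)*255,0,255).astype(np.uint8)
    cv2.imwrite(f"pics/{fn}.png",cv2.resize(o,None,fx=sc,fy=sc,interpolation=cv2.INTER_CUBIC))
if __name__=="__main__":
    tag=sys.argv[1]
    t=avg("top");s=avg("side");np.savez(f"{tag}.npz",t=t,s=s)
    enh(t,(335,215,435,275),8,tag+"_t"); enh(s,(165,200,255,245),8,tag+"_s")
E
python3 fx.py a5
```

```text
(no output)
```

View pics/a5_t.png

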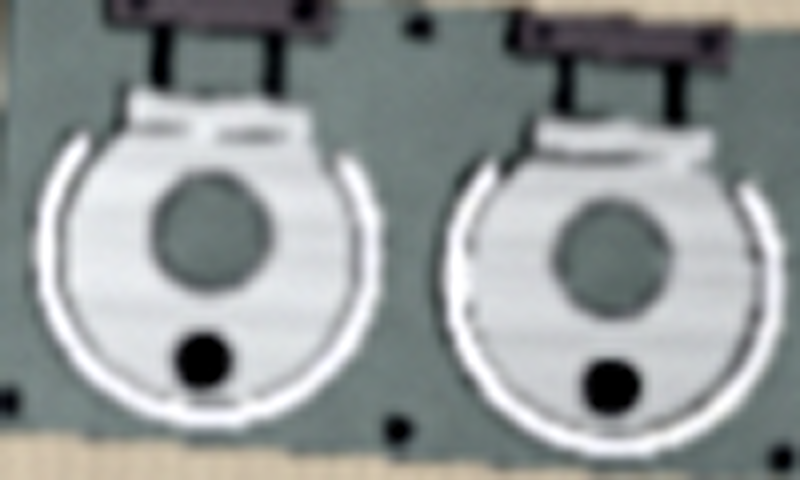

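View pics/a5_s.png

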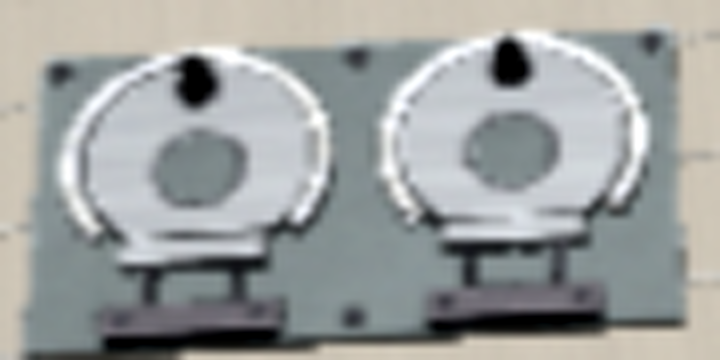

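```bash
cat > rect.py <<'E'
from h import *
import sys
z=.0215;yaw=-.061
c0=np.array([.5232,-.2975])
def rect(tag,cam):
    a=np.load(tag+".npz")[{"top":"t","side":"s"}[cam]]
    xs=np.arange(.05,-.055,-.0005);ys=np.arange(.115,-.115,-.0005)
    M=np.zeros((len(xs),len(ys),2),np.float32)
    for i,x in enumerate(xs):
        for j,y in enumerate(ys):
            w=[c0[0]+np.cos(yaw)*x-np.sin(yaw)*y,c0[1]+np.sin(yaw)*x+np.cos(yaw)*y,z]
            M[i,j]=w2pix(cam,w)
    return xs,ys,cv2.remap(a.astype(np.float32),M,None,cv2.INTER_LANCZOS4)
if __name__=="__main__":
    tag=sys.argv[1]
    out=[]
    for cam in("top","side"):
        xs,ys,im=rect(tag,cam);g=im.mean(2)
        np.save(f"{tag}_{cam}.npy",g)
        lo,hi=np.percentile(g,1),np.percentile(g,99.5)
        out.append(cv2.resize(np.clip((g-lo)/(hi-lo)*255,0,255).astype(np.uint8),None,fx=1.7,fy=1.4))
    cv2.imwrite(f"pics/{tag}_rect.png",np.vstack(out))
E
python3 rect.py a5
```

```text
Traceback (most recent call last):
  File "rect.py", line 18, in <module>
    xs,ys,im=rect(tag,cam);g=im.mean(2)
             ~~~~^^^^^^^^^
  File "rect.py", line 12, in rect
    M[i,j]=w2pix(cam,w)
           ~~~~~^^^^^^^
  File "h.py", line 13, in w2pix
    m=ctrl.camera_model(name)
ValueError: time passes only in moves, steps and waits
```

Too many model queries, so I'll cache the camera model.

```bash
python3 - <<'E'
import json,numpy as np
from station import ctrl
json.dump({n:{k:np.array(v).tolist() for k,v in ctrl.camera_model(n).items()} for n in("top","side")},open("cams.json","w"))
print(ctrl.get_obs()["time_s"])
E
sed -i 's/ctrl.camera_model(name)/CAM[name]/; s/^from station import ctrl/from station import ctrl\nimport json,os\nCAM=json.load(open("cams.json")) if os.path.exists("cams.json") else {}/' h.py
python3 rect.py a5
```

```text
10.7
```

View pics/a5_rect.png

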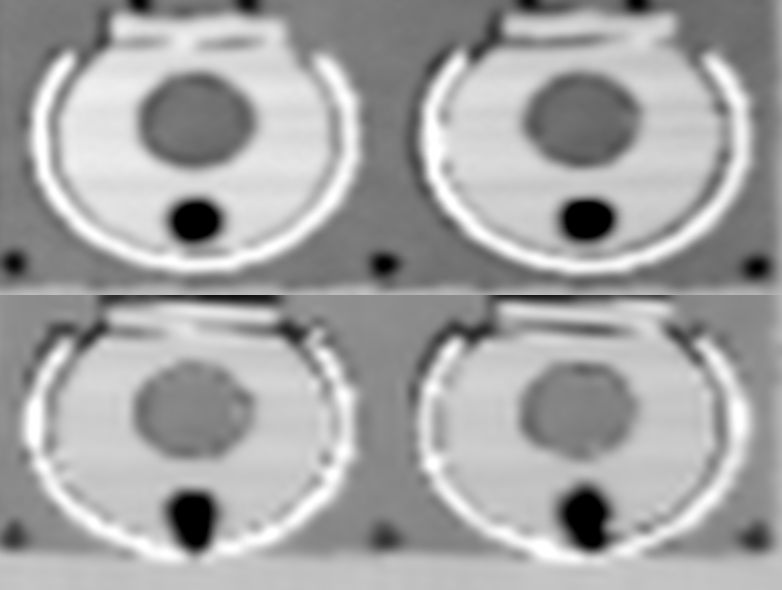

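```bash
cat > seam.py <<'E'
import numpy as np,sys
tag=sys.argv[1]
xs=np.arange(.05,-.055,-.0005);ys=np.arange(.115,-.115,-.0005)
for cam in("top","side"):
    g=np.load(f"{tag}_{cam}.npy")
    for d,yc in((1,.0577),(2,-.0577)):
        r=[]
        for off in range(-24,25,4):
            j=np.where(np.abs(ys-(yc-off*1e-3))<.0022)[0]
            p=g[:,j].mean(1)
            # search dark min between x .044 and .028
            k=np.where((xs<.0425)&(xs>.030))[0]
            base=np.median(p[(xs<.030)&(xs>.024)])
            q=base-p[k]; i=np.argmax(q)
            r.append((off,round(xs[k][i]*1e3,1),round(np.clip(q[max(0,i-5):i+6],0,None).sum()/base*.5,2)))
        print(cam,d,r)
E
python3 seam.py a5
```

```text
top 1 [(-24, np.float64(35.5), np.float32(0.83)), (-20, np.float64(34.5), np.float32(0.48)), (-16, np.float64(35.0), np.float32(0.58)), (-12, np.float64(35.0), np.float32(0.47)), (-8, np.float64(42.5), np.float32(0.1)), (-4, np.float64(42.5), np.float32(0.1)), (0, np.float64(42.5), np.float32(0.04)), (4, np.float64(34.0), np.float32(0.34)), (8, np.float64(34.5), np.float32(0.53)), (12, np.float64(35.0), np.float32(0.63)), (16, np.float64(35.0), np.float32(0.46)), (20, np.float64(42.5), np.float32(0.06)), (24, np.float64(42.5), np.float32(0.1))]
top 2 [(-24, np.float64(36.0), np.float32(1.09)), (-20, np.float64(35.0), np.float32(0.83)), (-16, np.float64(35.0), np.float32(0.72)), (-12, np.float64(35.0), np.float32(0.66)), (-8, np.float64(35.0), np.float32(0.73)), (-4, np.float64(35.5), np.float32(0.64)), (0, np.float64(36.0), np.float32(0.63)), (4, np.float64(36.5), np.float32(0.46)), (8, np.float64(36.5), np.float32(0.2)), (12, np.float64(42.5), np.float32(0.02)), (16, np.float64(42.5), np.float32(0.01)), (20, np.float64(34.5), np.float32(0.05)), (24, np.float64(35.5), np.float32(0.46
[... 411 characters left out ...]
 np.float32(0.66)), (16, np.float64(38.0), np.float32(0.95)), (20, np.float64(37.5), np.float32(1.12)), (24, np.float64(38.0), np.float32(1.83))]
side 2 [(-24, np.float64(37.0), np.float32(1.02)), (-20, np.float64(39.0), np.float32(0.81)), (-16, np.float64(39.5), np.float32(0.85)), (-12, np.float64(39.0), np.float32(0.86)), (-8, np.float64(38.5), np.float32(0.85)), (-4, np.float64(38.0), np.float32(0.98)), (0, np.float64(38.0), np.float32(1.18)), (4, np.float64(37.5), np.float32(1.26)), (8, np.float64(37.5), np.float32(0.96)), (12, np.float64(37.0), np.float32(0.49)), (16, np.float64(35.0), np.float32(0.01)), (20, np.float64(41.0), np.float32(0.11)), (24, np.float64(37.5), np.float32(1.46))]
```

```bash
cat > ang.py <<'E'
from h import *
import sys
from scipy.optimize import least_squares
tag=sys.argv[1]
D=np.load(tag+".npz")
zt=.0215
def cyl(cam,c,r,z0,z1):
    a=np.linspace(0,2*np.pi,40,endpoint=False)
    P=np.array([w2pix(cam,[c[0]+r*np.cos(t),c[1]+r*np.sin(t),z]) for z in((z0,z1) if z1>z0 else (z0,)) for t in a])
    h=cv2.convexHull(P.astype(np.float32)); m=cv2.moments(h); return np.array([m['m10']/m['m00'],m['m01']/m['m00']])
for cam,k in(("top","t"),("side","s")):
    g=D[k].mean(2); holes=[]
    for d,(hx,hy),(px,py) in ((1,(.535,-.2395),(.498,-.2375)),(2,(.527,-.352),(.490,-.352))):
        def cent(u,v,rad,thr_fn):
            us,vs=np.meshgrid(np.arange(560),np.arange(420))
            m=(us-u)**2+(vs-v)**2<rad**2
            w=np.where(m,thr_fn(g),0); return np.array([(w*us).sum()/w.sum(),(w*vs).sum()/w.sum()])
        uh=w2pix(cam,[hx,hy,zt]);up=w2pix(cam,[px,py,zt+.0075])
        # disc brightness
        br=np.percentile(g[int(uh[1])-12:int(uh[1])+12,int(uh[0])-12:int(uh[0])+12],80)
        hi=g[int(round(uh[1]))-2:int(round(uh[1]))+3,int(round(uh[0]))-2:int(round(uh[0]))+3].mean()
        f=lambda g:np.clip((br-g)/(br-hi),0,1)*( (br-g)/(br-hi)>.25)
        f2=lambda g:np.clip((br-g-(br-hi)*1.1)/(br-(br-hi)*1.1-15),0,1)
        for _ in range(3): uh=cent(*uh,10.5 if cam=="top" else 8.5,f)
        for _ in range(3): up=cent(*up,7,f2)
        h=least_squares(lambda c:cyl(cam,c,.018,zt,zt)-uh,[hx,hy]).x
        p=least_squares(lambda c:cyl(cam,c,.0055,zt,zt+.015)-up,[px,py]).x
        holes.append(h);v=h-p
        print(cam,d,"hole",h.round(4),"peg",p.round(4),"dist",round(np.hypot(*v),4),"ang",round(np.arctan2(v[1],v[0]),4))
    v=holes[0]-holes[1];print("  base yaw from centres",round(np.arctan2(-v[0],v[1]),4),np.hypot(*v).round(4))
E
python3 ang.py a5
```

```text
top 1 hole [ 0.5336 -0.2405] peg [ 0.4977 -0.2369] dist 0.0361 ang -0.1011
top 2 hole [ 0.5271 -0.354 ] peg [ 0.4913 -0.3512] dist 0.0359 ang -0.0769
  base yaw from centres -0.0578 0.1137
side 1 hole [ 0.5337 -0.2398] peg [ 0.5026 -0.2372] dist 0.0313 ang -0.0832
side 2 hole [ 0.5263 -0.353 ] peg [ 0.4955 -0.3518] dist 0.0308 ang -0.037
  base yaw from centres -0.0652 0.1134
```

```bash
python3 - <<'E'
import cv2,numpy as np
np.savez("a0.npz",t=cv2.imread("pics/top0_raw.png")[:,:,::-1].astype(float),s=cv2.imread("pics/side0_raw.png")[:,:,::-1].astype(float))
E
python3 ang.py a0|grep " 1 "; python3 rect.py a0; python3 seam.py a0 | grep " 1 " | sed 's/np.float..//g'; python3 -c "
import cv2;a=cv2.imread('pics/a0_rect.png');b=cv2.imread('pics/a5_rect.png')
import numpy as np
cv2.imwrite('pics/cmp.png',cv2.resize(np.vstack([np.hstack([x[0:110,60:330],x[294:404,60:330]]) for x in(a,b)]),None,fx=1.48,fy=2.2))"
```

```text
top 1 hole [ 0.5335 -0.2401] peg [ 0.4977 -0.2366] dist 0.036 ang -0.0993
side 1 hole [ 0.5335 -0.2394] peg [ 0.5027 -0.2371] dist 0.0309 ang -0.0735
top 1 [(-24, (35.0), (0.86)), (-20, (34.5), (0.53)), (-16, (35.0), (0.51)), (-12, (42.5), (0.13)), (-8, (42.5), (0.15)), (-4, (42.5), (0.11)), (0, (33.5), (0.18)), (4, (34.0), (0.33)), (8, (34.5), (0.51)), (12, (35.0), (0.51)), (16, (35.0), (0.37)), (20, (42.5), (0.06)), (24, (42.5), (0.11))]
side 1 [(-24, (37.5), (1.14)), (-20, (37.0), (0.94)), (-16, (36.5), (1.02)), (-12, (36.5), (0.71)), (-8, (36.0), (0.43)), (-4, (33.0), (0.0)), (0, (30.5), (0.0)), (4, (40.0), (0.0)), (8, (39.0), (0.25)), (12, (38.5), (0.42)), (16, (38.0), (0.81)), (20, (37.5), (1.05)), (24, (38.0), (1.8))]
```

View pics/cmp.png

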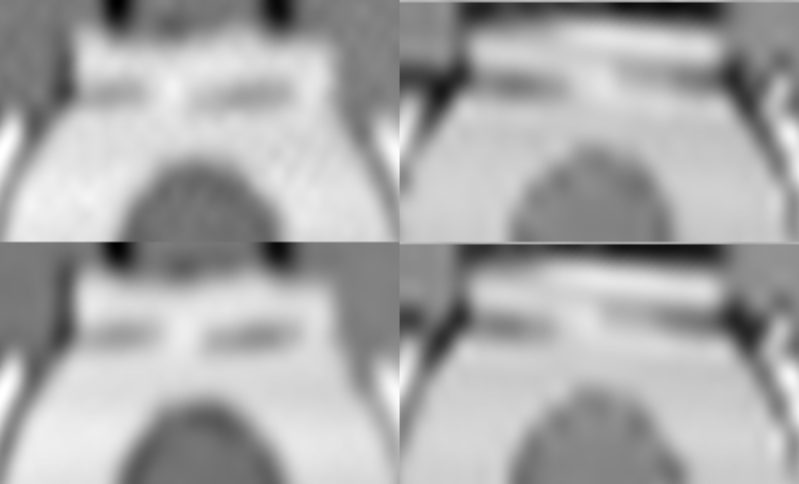

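Disc 1 was evidently already aligned at the start. Disc 2 is within about +0.03 rad, and I'll nudge it at the end. Now shipper B.

```bash
python3 -c "
from h import *
go(0.4276,0.0818,0.025,0.445)"; python3 -m creep '{"xyz": [[4,-8,0],[0,0,40],[0,0,40],[0,0,36],[0,0,0]], "spin": [0,0,0,0,0]}' 74 10;  python3 -c "
from h import *
go(0.4276,0.0818,0.025,0.445)"
```

```text
t 10.7 pos [0.4279 0.0725 0.1446] rpy [-3.1416  0.      0.4446] q6 1.21 w 0.074
spin -0.0 shift before spin [  3.7  -8.5 119.6] shift after spin [  3.7  -8.5 119.6]
time_s: 11.32
ee_pos: [0.4268, 0.0817, 0.0271]
eef_rot: [-3.14, 0.004, 0.445]
force: [-0.7, 0.1, 1.2]
grip_width: 0.0739
t 11.32 pos [0.4268 0.0817 0.0271] rpy [-3.1401  0.0041  0.445 ] q6 1.23 w 0.0739
spin -0.0 shift before spin [0.7 0.3 2.1] shift after spin [0.7 0.3 2.1]
```

```bash
python3 -m creep '{"xyz": [[0,0,0],[0,0,0],[0,0,0],[0,0,0],[0,0,0]], "spin": [0,0,0,0,0]}' 40 15; python3 -m creep '{"xyz": [[0,0,-25],[0,0,-30],[0,0,-30],[0,0,0],[0,0,0]], "spin": [0,0,0,0,0]}' ;  python3 -c "
from h import *
go(0.679,0.039,0.09,0.445)"
```

```text
time_s: 11.95
ee_pos: [0.4289, 0.0816, 0.03]
eef_rot: [3.141, -0.002, 0.445]
force: [-0.7, 1.1, 8.5]
grip_width: 0.0568
time_s: 12.58
ee_pos: [0.4278, 0.0814, 0.1132]
eef_rot: [-3.141, 0.0, 0.445]
force: [-0.1, -0.0, -1.1]
grip_width: 0.0567
t 12.57 pos [0.4278 0.0814 0.1132] rpy [-3.1415e+00  3.0000e-04  4.4470e-01] q6 1.23 w 0.0567
spin -0.0 shift before spin [208.5 146.4  23.2] shift after spin [208.5 146.4  23.2]
```

```bash
python3 -m creep '{"xyz": [[50,35,0],[50,35,0],[50,35,0],[50,35,0],[8,6,0]], "spin": [0,0,0,0,0]}' ;  python3 -c "
from h import *
go(0.679,0.039,0.042,0.445)
save('side','s6',crop=(240,150,440,290),scale=4)"
```

```text
time_s: 13.2
ee_pos: [0.68, 0.0383, 0.1104]
eef_rot: [-3.14, 0.003, 0.444]
force: [-1.0, -0.2, -1.0]
grip_width: 0.0567
t 13.2 pos [0.68   0.0383 0.1104] rpy [-3.1404e+00  2.7000e-03  4.4380e-01] q6 1.13 w 0.0567
spin -0.001 shift before spin [-0.6 -1.1 68.4] shift after spin [-0.6 -1.1 68.4]
```

View pics/s6.png

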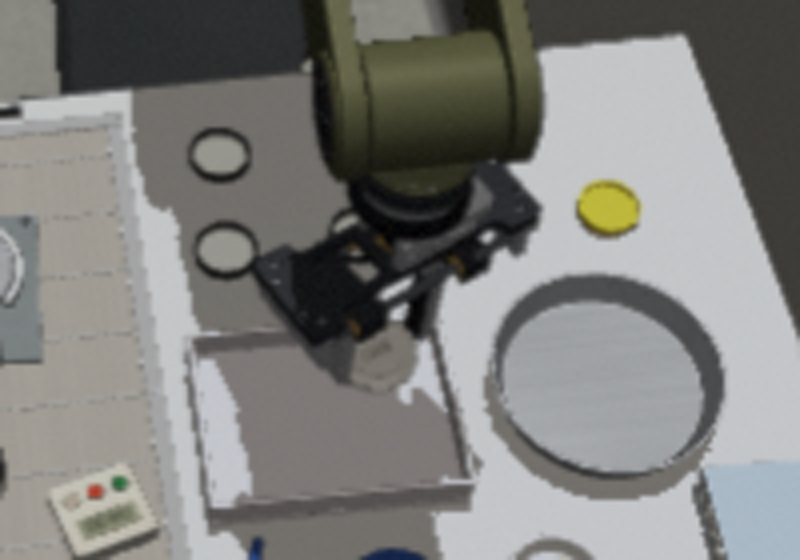

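```bash
python3 -c "
from h import *
def s4(u,v,z): return pix2w('side',240+(u-1.5)/4,150+(v-1.5)/4,z)
c=[s4(*a,.028) for a in((190,335),(437,318),(472,485),(210,505))];print(np.round(c,3).tolist(),np.mean(c,0))"
python3 -m creep '{"xyz": [[0,-1,35],[0,0,25],[0,0,11],[0,0,0],[0,0,0]], "spin": [0,0,0,0,0]}' ; python3 -m creep '{"xyz": [[0,0,0],[0,0,0],[0,0,-30],[0,0,-50],[0,0,0]], "spin": [0,0,0,0,0]}' 68; python3 -c "
from h import *
go(0.4426,0.1758,0.14,0.36)"
```

```text
[[0.613, -0.077, 0.028], [0.622, 0.101, 0.028], [0.757, 0.096, 0.028], [0.749, -0.083, 0.028]] [0.685308   0.00906643 0.028     ]
time_s: 13.88
ee_pos: [0.6786, 0.0402, 0.0439]
eef_rot: [3.141, -0.001, 0.445]
force: [0.8, -1.3, 0.7]
grip_width: 0.0568
time_s: 14.5
ee_pos: [0.68, 0.0401, 0.1275]
eef_rot: [3.138, -0.007, 0.445]
force: [0.7, 1.2, 1.2]
grip_width: 0.0682
t 14.5 pos [0.68   0.0401 0.1275] rpy [ 3.1384 -0.0068  0.4449] q6 1.13 w 0.0682
spin 0.085 shift before spin [-155.9 -224.7  -12.5] shift after spin [-174.4 -210.7  -12.5]
```

```bash
python3 -m creep '{"xyz": [[-35,-42,0],[-35,-42,0],[-35,-42,0],[-35,-42,0],[-34,-42,0]], "spin": [0.085,0,0,0,0]}' 74;  python3 -c "
from h import *
go(0.4426,0.1758,0.03,0.36)
save('side','s7',crop=(240,150,440,290),scale=4)"
```

```text
time_s: 15.12
ee_pos: [0.4374, 0.1717, 0.1222]
eef_rot: [-3.141, 0.0, 0.36]
force: [0.5, -0.1, 0.4]
grip_width: 0.0741
t 15.12 pos [0.4374 0.1717 0.1222] rpy [-3.1415e+00  5.0000e-04  3.5950e-01] q6 1.51 w 0.0741
spin -0.0 shift before spin [ 6.3 -2.  92.2] shift after spin [ 6.3 -2.  92.2]
```

View pics/s7.png

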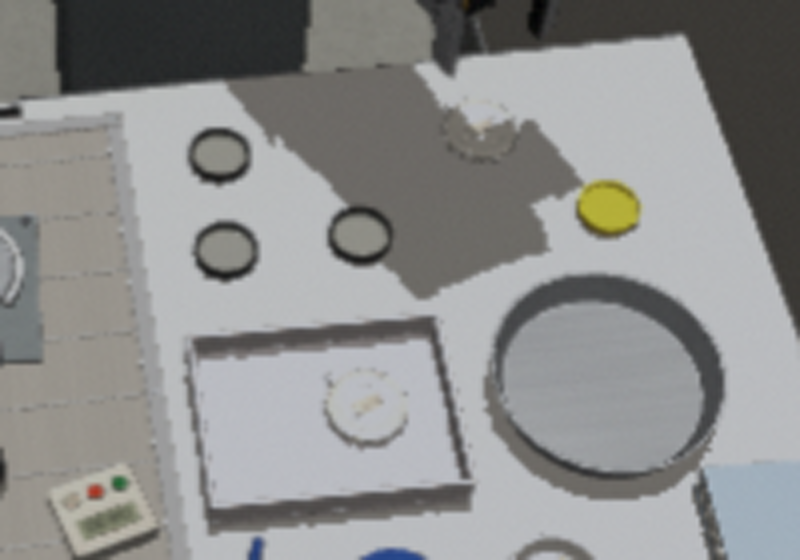

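Shipper B lies flat in the tray at (367,405), and shipper A is unmoved at (481,129).

```bash
python3 -m creep '{"xyz": [[6,-2,40],[0,0,30],[0,0,22],[0,0,0],[0,0,0]], "spin": [0,0,0,0,0]}' 74 15; python3 -m creep '{"xyz": [[0,0,0],[0,0,0],[0,0,0],[0,0,0],[0,0,0]], "spin": [0,0,0,0,0]}' 40 15;  python3 -m creep '{"xyz": [[0,0,-25],[0,0,-30],[0,0,-30],[0,0,0],[0,0,0]], "spin": [0,0,0,0,0]}' ;  python3 -c "
from h import *
go(0.681,-0.028,0.11,0.36)"
```

```text
time_s: 15.8
ee_pos: [0.4445, 0.1753, 0.0313]
eef_rot: [3.142, -0.001, 0.36]
force: [-0.0, -0.2, 0.3]
grip_width: 0.0744
time_s: 16.42
ee_pos: [0.4446, 0.1753, 0.0312]
eef_rot: [3.142, -0.001, 0.36]
force: [-0.5, -0.4, 6.3]
grip_width: 0.0563
time_s: 17.05
ee_pos: [0.4438, 0.1751, 0.1148]
eef_rot: [-3.142, 0.001, 0.36]
force: [-1.0, 0.1, -0.5]
grip_width: 0.0566
t 17.05 pos [0.4438 0.1751 0.1148] rpy [-3.1415e+00  1.0000e-03  3.5980e-01] q6 1.51 w 0.0566
spin -0.0 shift before spin [150.5 273.6   4.8] shift after spin [150.4 273.6   4.8]
```

```bash
python3 -m creep '{"xyz": [[29,53,0],[29,53,0],[29,53,0],[29,53,0],[29,53,0]], "spin": [0,0,0,0,0]}' ; python3 -m creep '{"xyz": [[6,9,0],[0,0,30],[0,0,15],[0,0,0],[0,0,0]], "spin": [0,0,0,0,0]}' ; python3 -c "
from h import *
go(0.681,-0.028,0.055,0.36)"
```

```text
time_s: 17.68
ee_pos: [0.674, -0.0232, 0.1137]
eef_rot: [-3.141, 0.002, 0.36]
force: [0.7, 0.1, -0.3]
grip_width: 0.0563
time_s: 18.3
ee_pos: [0.6823, -0.0277, 0.0716]
eef_rot: [3.141, -0.001, 0.36]
force: [0.6, -0.2, -0.5]
grip_width: 0.0563
t 18.3 pos [ 0.6823 -0.0277  0.0716] rpy [ 3.1411e+00 -1.1000e-03  3.6030e-01] q6 1.12 w 0.0563
spin 0.0 shift before spin [-1.3 -0.2 16.6] shift after spin [-1.3 -0.2 16.6]
```

```bash
python3 -m creep '{"xyz": [[0,0,15],[0,0,7],[0,0,0],[0,0,0]], "spin": [0,0,0,0]}' ; python3 -m creep '{"xyz": [[0,0,0],[0,0,0],[0,0,-30],[0,0,-50],[0,0,0]], "spin": [0,0,0,0,0]}' 70; python3 -c "
from h import *
go(0.527,0.0641,0.12,0.0)"
```

```text
time_s: 18.8
ee_pos: [0.6822, -0.0281, 0.0489]
eef_rot: [3.141, -0.0, 0.36]
force: [0.3, -0.5, -0.1]
grip_width: 0.0567
time_s: 19.42
ee_pos: [0.6838, -0.0282, 0.1334]
eef_rot: [3.138, -0.007, 0.36]
force: [0.6, 0.8, -0.9]
grip_width: 0.0701
t 19.43 pos [ 0.6838 -0.0282  0.1334] rpy [ 3.1383 -0.0067  0.3598] q6 1.12 w 0.0701
spin 0.36 shift before spin [-114.2 -141.6   13.4] shift after spin [-156.8  -92.3   13.4]
```

Now filter A. I'll use yaw 0 (jaws along y) with a 62 mm opening.

```bash
python3 -m creep '{"xyz": [[0,0,0],[0,0,0],[-50,-31,0],[-53,-31,0],[-53,-31,0]], "spin": [0.18,0.18,0,0,0]}' 64; python3 -c "
from h import *
go(0.5272,0.0641,0.03,0.0)
save('side','s8',crop=(240,150,440,290),scale=4)"
```

```text
time_s: 20.05
ee_pos: [0.5239, 0.0657, 0.1278]
eef_rot: [-3.142, 0.001, -0.0]
force: [0.6, 1.3, -0.5]
grip_width: 0.0641
t 20.05 pos [0.5239 0.0657 0.1278] rpy [-3.1416e+00  9.0000e-04 -4.0000e-04] q6 1.63 w 0.0641
spin -0.0 shift before spin [ 3.3  1.6 97.8] shift after spin [ 3.3  1.6 97.8]
```

View pics/s8.png

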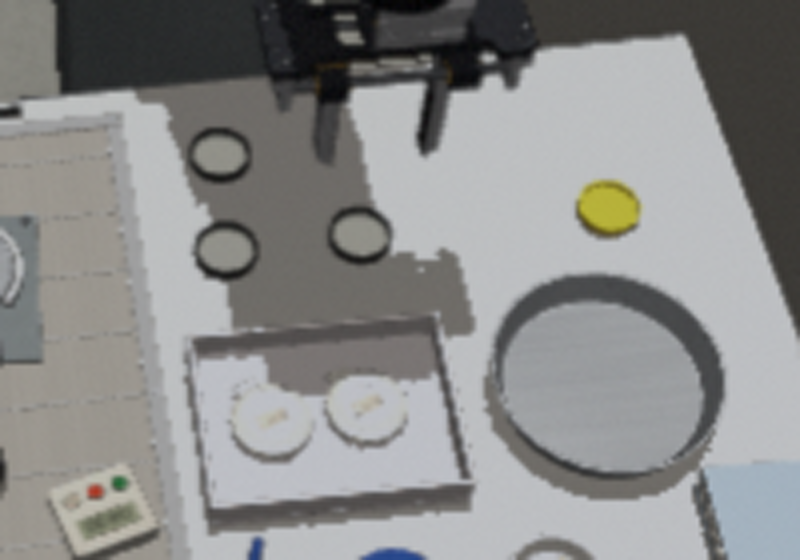

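Both shippers lie flat in the tray (272,422 and 368,405), and the filters are unmoved.

```bash
python3 -m creep '{"xyz": [[3.3,1.6,40],[0,0,35],[0,0,22],[0,0,0],[0,0,0]], "spin": [0,0,0,0,0]}' 64 15; python3 -m creep '{"xyz": [[0,0,0],[0,0,0],[0,0,0],[0,0,0],[0,0,0]], "spin": [0,0,0,0,0]}' 30 15;  python3 -m creep '{"xyz": [[0,0,-25],[0,0,-30],[0,0,-30],[0,0,0],[0,0,0]], "spin": [0,0,0,0,0]}' ;  python3 -c "
from h import *
go(0.651,0.209,0.11,0.0)"
```

```text
time_s: 20.72
ee_pos: [0.5297, 0.0634, 0.0323]
eef_rot: [-3.142, -0.001, -0.0]
force: [-0.4, -0.8, 0.0]
grip_width: 0.0639
time_s: 21.35
ee_pos: [0.5293, 0.0633, 0.0317]
eef_rot: [3.142, -0.0, -0.0]
force: [0.7, 0.1, -0.3]
grip_width: 0.0303
time_s: 21.98
ee_pos: [0.5289, 0.0633, 0.1157]
eef_rot: [3.142, 0.001, -0.0]
force: [-0.5, 0.1, -0.0]
grip_width: 0.0297
t 21.98 pos [0.5289 0.0633 0.1157] rpy [ 3.1416e+00  1.1000e-03 -2.0000e-04] q6 1.62 w 0.0297
spin -0.0 shift before spin [ 122.  -145.7    5.7] shift after spin [ 122.1 -145.7    5.7]
```

Missed: the fingers closed to 30 mm without contact. I'll look.

```bash
python3 -m creep '{"xyz": [[-30,0,-30],[0,0,0]], "spin": [0,0]}' 64; python3 -c "
from h import *
save('side','s9',crop=(240,150,440,290),scale=4);save('top','t9',crop=(100,130,300,320),scale=3)"
```

```text
time_s: 22.22
ee_pos: [0.4988, 0.0634, 0.147]
eef_rot: [-3.142, -0.001, -0.0]
force: [0.6, -0.3, 0.4]
grip_width: 0.0467
```

View pics/s9.png

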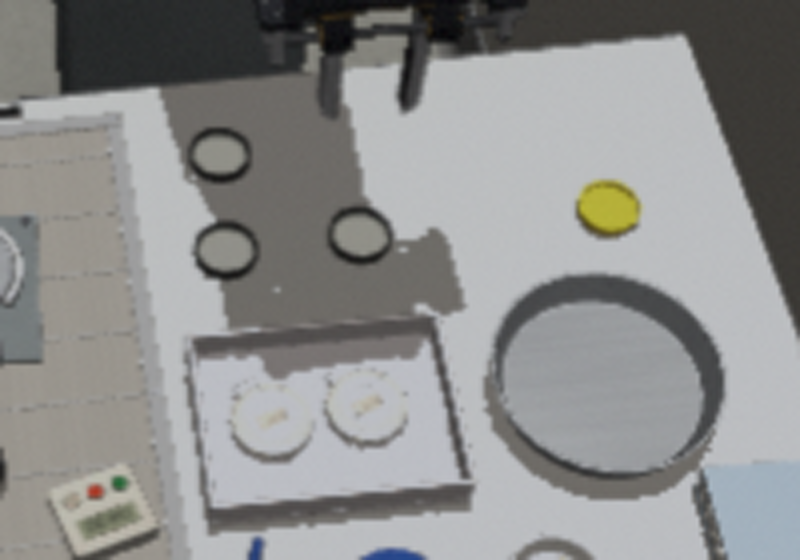

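View pics/t9.png

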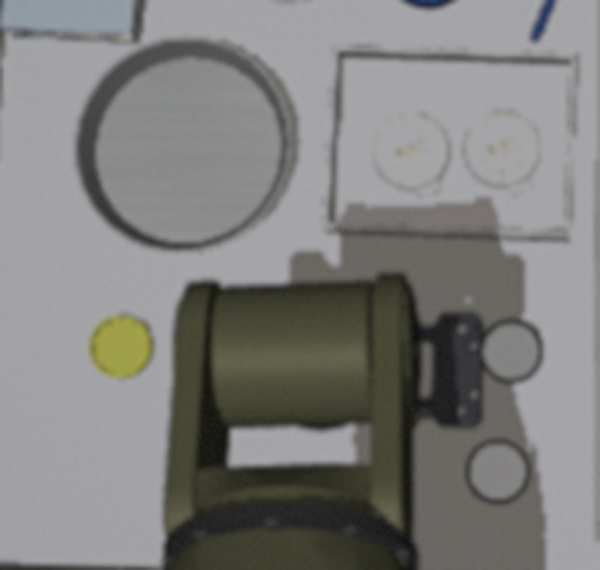

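The filter is unmoved at (360,235); the fingers had closed just above it. I'll go lower, with the tips 2.5 mm above the bench.

```bash
python3 -c "
from h import *
go(0.5275,0.0641,0.025,0.0)"; python3 -m creep '{"xyz": [[29,0,40],[0,0,40],[0,0,25],[0,0,10],[0,0,4]], "spin": [0,0,0,0,0]}' 64 15; python3 -c "
from h import *
go(0.5275,0.0641,0.025,0.0)";
```

```text
t 22.32 pos [0.4993 0.0633 0.1457] rpy [ 3.1415e+00  9.0000e-04 -2.0000e-04] q6 1.62 w 0.0546
spin -0.0 shift before spin [ 28.2  -0.8 120.7] shift after spin [ 28.2  -0.8 120.7]
time_s: 22.95
ee_pos: [0.5284, 0.0633, 0.027]
eef_rot: [3.142, 0.001, -0.0]
force: [-0.3, 0.5, 0.4]
grip_width: 0.064
t 22.95 pos [0.5284 0.0633 0.027 ] rpy [ 3.1416e+00  8.0000e-04 -2.0000e-04] q6 1.62 w 0.064
spin -0.0 shift before spin [-0.9 -0.8  2. ] shift after spin [-0.9 -0.8  2. ]
```

```bash
python3 -m creep '{"xyz": [[-1,0,2],[0,0,0],[0,0,0],[0,0,0],[0,0,0]], "spin": [0,0,0,0,0]}' 30 15;  python3 -m creep '{"xyz": [[0,0,-25],[0,0,-30],[0,0,-30],[0,0,0],[0,0,0]], "spin": [0,0,0,0,0]}' ;  python3 -c "
from h import *
go(0.651,0.208,0.11,0.0)"
```

```text
time_s: 23.58
ee_pos: [0.5276, 0.0634, 0.0261]
eef_rot: [-3.142, -0.001, -0.0]
force: [-2.7, 0.3, 4.9]
grip_width: 0.047
time_s: 24.2
ee_pos: [0.5269, 0.0633, 0.1097]
eef_rot: [3.142, 0.001, -0.0]
force: [0.1, 0.9, -0.6]
grip_width: 0.0469
t 24.2 pos [0.5269 0.0633 0.1097] rpy [ 3.1415e+00  1.2000e-03 -2.0000e-04] q6 1.62 w 0.0469
spin -0.0 shift before spin [ 124.1 -144.7   -0.3] shift after spin [ 124.1 -144.7   -0.3]
```

```bash
python3 -m creep '{"xyz": [[31,-36,0],[31,-36,0],[31,-37,0],[31,-37,0],[0,0,0]], "spin": [0,0,0,0,0]}'; python3 -m creep '{"xyz": [[0,0,40],[0,0,28],[0,0,0],[0,0,0]], "spin": [0,0,0,0]}'; python3 -m creep '{"xyz": [[0,0,0],[0,0,0],[0,0,-30],[0,0,-50],[0,0,0]], "spin": [0,0,0,0,0]}' 62 ;  python3 -c "
from h import *
go(0.5284,-0.0381,0.12,0.0)"
```

```text
time_s: 24.82
ee_pos: [0.6514, 0.2113, 0.1077]
eef_rot: [3.141, 0.003, 0.002]
force: [0.2, -0.2, -0.9]
grip_width: 0.0467
time_s: 25.32
ee_pos: [0.6517, 0.209, 0.0437]
eef_rot: [-3.141, -0.001, -0.0]
force: [0.5, -0.2, 0.8]
grip_width: 0.0469
time_s: 25.95
ee_pos: [0.6531, 0.2098, 0.1278]
eef_rot: [-3.14, -0.008, -0.0]
force: [-0.0, -0.5, -0.2]
grip_width: 0.0617
t 25.95 pos [0.6531 0.2098 0.1278] rpy [-3.1396e+00 -7.7000e-03 -1.0000e-04] q6 1.83 w 0.0617
spin -0.0 shift before spin [-124.7  247.9    7.8] shift after spin [-124.7  247.9    7.8]
```

```bash
python3 -m creep '{"xyz": [[-25,49,0],[-25,50,0],[-25,50,0],[-25,50,0],[-25,49,0]], "spin": [0,0,0,0,0]}' 62; python3 -c "
from h import *
go(0.528,-0.0383,0.025,0.0)
save('side','s10',crop=(240,150,440,290),scale=4)"
```

```text
time_s: 26.58
ee_pos: [0.5251, -0.0401, 0.1223]
eef_rot: [-3.142, 0.0, -0.0]
force: [0.6, 0.1, 0.2]
grip_width: 0.0617
t 26.57 pos [ 0.5251 -0.0401  0.1223] rpy [-3.1416e+00  2.0000e-04 -1.0000e-04] q6 1.43 w 0.0617
spin -0.0 shift before spin [ 2.9 -1.8 97.3] shift after spin [ 2.9 -1.8 97.3]
```

View pics/s10.png

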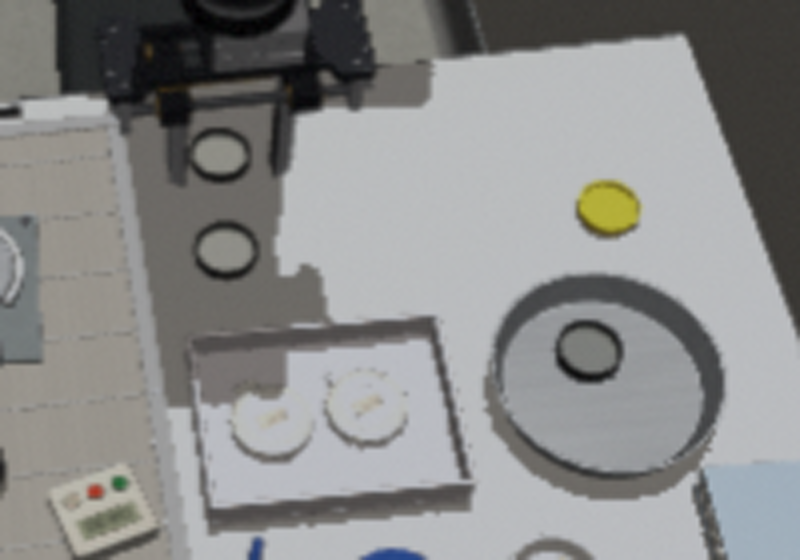

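Filter A is in the dish (589,350); next is filter B at (226,249).

```bash
python3 -m creep '{"xyz": [[3,-1.8,40],[0,0,35],[0,0,20],[0,0,2],[0,0,0]], "spin": [0,0,0,0,0]}' 62 15; python3 -c "
from h import *
go(0.5275,-0.0383,0.025,0.0)"; python3 -m creep '{"xyz": [[0,0,0.5],[0,0,0],[0,0,0],[0,0,0],[0,0,0]], "spin": [0,0,0,0,0]}' 30 15;  python3 -m creep '{"xyz": [[0,0,-25],[0,0,-30],[0,0,-30],[0,0,0],[0,0,0]], "spin": [0,0,0,0,0]}' ;  python3 -c "
from h import *
go(0.707,0.209,0.11,0.0)"
```

```text
time_s: 27.25
ee_pos: [0.5296, -0.0369, 0.0262]
eef_rot: [3.142, -0.001, -0.0]
force: [0.1, -0.0, 0.6]
grip_width: 0.0624
t 27.25 pos [ 0.5296 -0.0369  0.0262] rpy [ 3.1415e+00 -6.0000e-04 -2.0000e-04] q6 1.43 w 0.0624
spin -0.0 shift before spin [-2.1  1.4  1.2] shift after spin [-2.1  1.4  1.2]
time_s: 27.88
ee_pos: [0.5297, -0.0368, 0.0258]
eef_rot: [3.142, -0.001, -0.0]
force: [-0.5, 1.6, 6.7]
grip_width: 0.0469
time_s: 28.5
ee_pos: [0.5289, -0.0368, 0.1092]
eef_rot: [-3.141, 0.001, -0.0]
force: [-0.2, -0.5, 0.3]
grip_width: 0.0466
t 28.5 pos [ 0.5289 -0.0368  0.1092] rpy [-3.1414e+00  1.1000e-03 -3.0000e-04] q6 1.43 w 0.0466
spin -0.0 shift before spin [ 178.  -245.8   -0.8] shift after spin [ 178.1 -245.8   -0.8]
```

```bash
python3 -m creep '{"xyz": [[35,-49,0],[35,-49,0],[36,-49,0],[36,-49,0],[36,-49,0]], "spin": [0,0,0,0,0]}'; python3 -m creep '{"xyz": [[0,0,40],[0,0,26],[0,0,0],[0,0,0]], "spin": [0,0,0,0]}'; python3 -m creep '{"xyz": [[0,0,0],[0,0,0],[0,0,-30],[0,0,-50],[0,0,0]], "spin": [0,0,0,0,0]}' 62 ;  python3 -c "
from h import *
go(0.439,-0.0295,0.12,0.0)"
```

```text
time_s: 29.12
ee_pos: [0.7078, 0.2097, 0.1082]
eef_rot: [3.141, 0.002, -0.0]
force: [0.9, -0.5, 0.2]
grip_width: 0.0465
time_s: 29.62
ee_pos: [0.7077, 0.2081, 0.0449]
eef_rot: [-3.141, -0.001, -0.0]
force: [0.4, 0.0, -0.4]
grip_width: 0.0467
time_s: 30.25
ee_pos: [0.7091, 0.2085, 0.1298]
eef_rot: [-3.14, -0.008, -0.0]
force: [0.2, -0.3, 0.5]
grip_width: 0.0619
t 30.25 pos [0.7091 0.2085 0.1298] rpy [-3.1396e+00 -8.1000e-03 -2.0000e-04] q6 1.81 w 0.0619
spin -0.0 shift before spin [-270.1  238.1    9.8] shift after spin [-270.1  238.     9.8]
```

```bash
python3 -m creep '{"xyz": [[-44,39,0],[-45,40,0],[-45,40,0],[-45,40,0],[-45,39,0]], "spin": [0,0,0,0,0]}' 62; python3 -m creep '{"xyz": [[-45,39,0],[0,0,0]], "spin": [0,0]}' 62; python3 -c "
from h import *
go(0.439,-0.0295,0.025,0.0)
save('side','s11',crop=(240,150,440,290),scale=4)"
```

```text
time_s: 30.88
ee_pos: [0.4815, 0.0091, 0.1238]
eef_rot: [3.142, -0.0, -0.0]
force: [0.6, -0.5, 0.9]
grip_width: 0.0622
time_s: 31.12
ee_pos: [0.4361, -0.0304, 0.124]
eef_rot: [3.142, 0.001, -0.003]
force: [1.0, 0.2, 0.9]
grip_width: 0.0619
t 31.12 pos [ 0.4361 -0.0304  0.124 ] rpy [ 3.1416e+00  6.0000e-04 -3.1000e-03] q6 1.42 w 0.0619
spin -0.003 shift before spin [ 2.9 -0.9 99. ] shift after spin [ 2.9 -0.9 99. ]
```

View pics/s11.png

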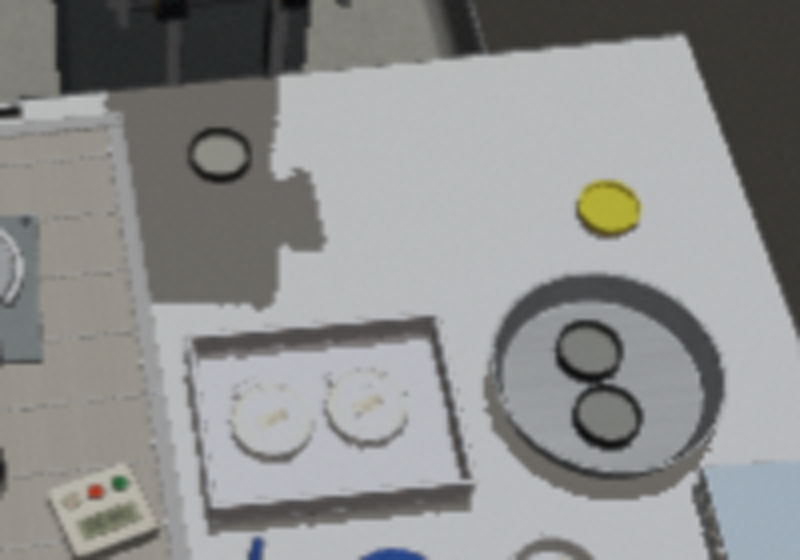

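```bash
python3 -m creep '{"xyz": [[3,-0.5,40],[0,0,35],[0,0,21],[0,0,3],[0,0,0]], "spin": [0,0,0,0,0]}' 62 15; python3 -c "
from h import *
go(0.439,-0.0295,0.025,0.0)"; python3 -m creep '{"xyz": [[0,0,0.5],[0,0,0],[0,0,0],[0,0,0],[0,0,0]], "spin": [0,0,0,0,0]}' 30 15;  python3 -m creep '{"xyz": [[0,0,-25],[0,0,-30],[0,0,-30],[0,0,0],[0,0,0]], "spin": [0,0,0,0,0]}' ;  python3 -c "
from h import *
go(0.68,0.209,0.11,0.0)"
```

```text
time_s: 31.8
ee_pos: [0.4419, -0.028, 0.0255]
eef_rot: [3.142, -0.0, 0.0]
force: [-0.2, -0.5, 0.8]
grip_width: 0.062
t 31.8 pos [ 0.4419 -0.028   0.0255] rpy [ 3.1416e+00 -4.0000e-04  4.0000e-04] q6 1.42 w 0.062
spin 0.0 shift before spin [-2.9  1.5  0.5] shift after spin [-2.9  1.5  0.5]
time_s: 32.42
ee_pos: [0.4418, -0.0284, 0.0252]
eef_rot: [3.141, -0.001, -0.0]
force: [0.2, 0.1, 7.6]
grip_width: 0.0467
time_s: 33.05
ee_pos: [0.4409, -0.0283, 0.1089]
eef_rot: [-3.141, 0.001, -0.0]
force: [-0.6, -0.1, 0.2]
grip_width: 0.0468
t 33.05 pos [ 0.4409 -0.0283  0.1089] rpy [-3.1414e+00  9.0000e-04 -3.0000e-04] q6 1.42 w 0.0468
spin -0.0 shift before spin [ 239.  -237.3   -1.1] shift after spin [ 239.1 -237.3   -1.1]
```

```bash
python3 -m creep '{"xyz": [[40,-39,0],[40,-39,0],[40,-40,0],[40,-40,0],[40,-40,0]], "spin": [0,0,0,0,0]}'; python3 -m creep '{"xyz": [[39,-39,0],[0,0,35],[0,0,20],[0,0,4],[0,0,0]], "spin": [0,0,0,0,0]}'; python3 -m creep '{"xyz": [[0,0,0],[0,0,0],[0,0,-30],[0,0,-50],[0,0,0]], "spin": [0,0,0,0,0]}' 62 ;  python3 -c "
from h import *
go(0.45,-0.2,0.13,-0.06)"
```

```text
time_s: 33.67
ee_pos: [0.6419, 0.171, 0.1076]
eef_rot: [3.141, 0.002, -0.0]
force: [-0.1, -0.6, -0.9]
grip_width: 0.0465
time_s: 34.3
ee_pos: [0.6805, 0.2082, 0.0513]
eef_rot: [-3.141, -0.0, -0.001]
force: [-0.6, 0.5, 0.6]
grip_width: 0.0471
time_s: 34.92
ee_pos: [0.6821, 0.209, 0.1361]
eef_rot: [-3.14, -0.008, -0.0]
force: [0.1, -0.4, -0.5]
grip_width: 0.0623
t 34.92 pos [0.6821 0.209  0.1361] rpy [-3.1396e+00 -7.9000e-03 -2.0000e-04] q6 1.82 w 0.0623
spin 0.06 shift before spin [-232.   409.1    6.1] shift after spin [-207.2  422.2    6.1]
```

```bash
python3 -m creep '{"xyz": [[-46,35,0],[-46,35,0],[-46,35,0],[-46,35,0],[-46,35,0]], "spin": [0.06,0,0,0,0]}' 30; python3 -m creep '{"xyz": [[0,0,0],[0,0,0]], "spin": [0,0]}'; python3 -c "
from h import *
save('side','s12',crop=(240,150,440,290),scale=4);save('top','t12',scale=1.42)
go(0.4903,-0.3523,0.05,-0.06)"; python3 fx.py a6; python3 ang.py a6; python3 rect.py a6; python3 seam.py a6| sed 's/np.float..//g'
```

```text
time_s: 35.55
ee_pos: [0.4404, 0.0441, 0.1303]
eef_rot: [3.142, -0.0, -0.06]
force: [0.8, -0.1, -0.5]
grip_width: 0.03
time_s: 35.8
ee_pos: [0.4429, 0.045, 0.1309]
eef_rot: [-3.141, -0.001, -0.061]
force: [0.4, 0.4, 0.3]
grip_width: 0.03
t 35.9 pos [0.4431 0.0454 0.1306] rpy [-3.1415e+00 -4.0000e-04 -5.9700e-02] q6 1.65 w 0.0298
spin 0.0 shift before spin [ 70.8 394.1  80.6] shift after spin [ 71.  394.1  80.6]
top 1 hole [ 0.5336 -0.2405] peg [ 0.4977 -0.2368] dist 0.0361 ang -0.1006
top 2 hole [ 0.5271 -0.3539] peg [ 0.4913 -0.3512] dist 0.0359 ang -0.076
  base yaw from centres -0.0573 0.1136
side 1 hole [ 0.5336 -0.2397] peg [ 0.5026 -0.2372] dist 0.0311 ang -0.0822
side 2 hole [ 0.5264 -0.353 ] peg [ 0.4956 -0.3518] dist 0.0308 ang -0.037
  base yaw from centres -0.0638 0.1135
top 1 [(-24, (35.5), (0.83)), (-20, (34.5), (0.47)), (-16, (35.0), (0.59)), (-12, (35.0), (0.46)), (-8, (42.5), (0.1)), (-4, (42.5), (0.09)), (0, (42.5), (0.04)), (4, (34.0), (0.34)), (8, (34.5), (0.52)), (12, (34.5), (0.63)), (16, (35.0), (0.47)), (20, (42.5), (0.06)), (24, (42.5), (0.11))]
top 2 [(-24, (
[... 164 characters left out ...]
.44)), (8, (36.5), (0.19)), (12, (42.5), (0.02)), (16, (42.5), (0.01)), (20, (34.5), (0.05)), (24, (35.5), (0.47))]
side 1 [(-24, (37.5), (1.15)), (-20, (37.0), (1.0)), (-16, (36.5), (0.87)), (-12, (36.5), (0.55)), (-8, (36.0), (0.1)), (-4, (30.5), (0.0)), (0, (40.5), (0.0)), (4, (39.5), (0.06)), (8, (39.0), (0.27)), (12, (38.5), (0.67)), (16, (38.0), (0.95)), (20, (37.5), (1.13)), (24, (38.0), (1.83))]
side 2 [(-24, (37.0), (1.02)), (-20, (39.0), (0.81)), (-16, (39.5), (0.86)), (-12, (39.0), (0.86)), (-8, (38.5), (0.86)), (-4, (38.0), (0.96)), (0, (38.0), (1.18)), (4, (37.5), (1.27)), (8, (37.5), (0.96)), (12, (37.0), (0.49)), (16, (30.5), (0.0)), (20, (41.0), (0.11)), (24, (37.5), (1.46))]
```

View pics/s12.png

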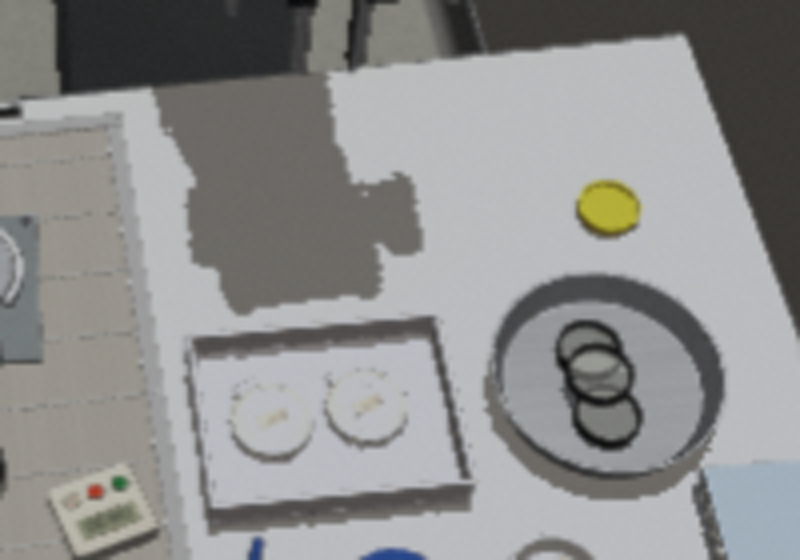

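View pics/t12.png

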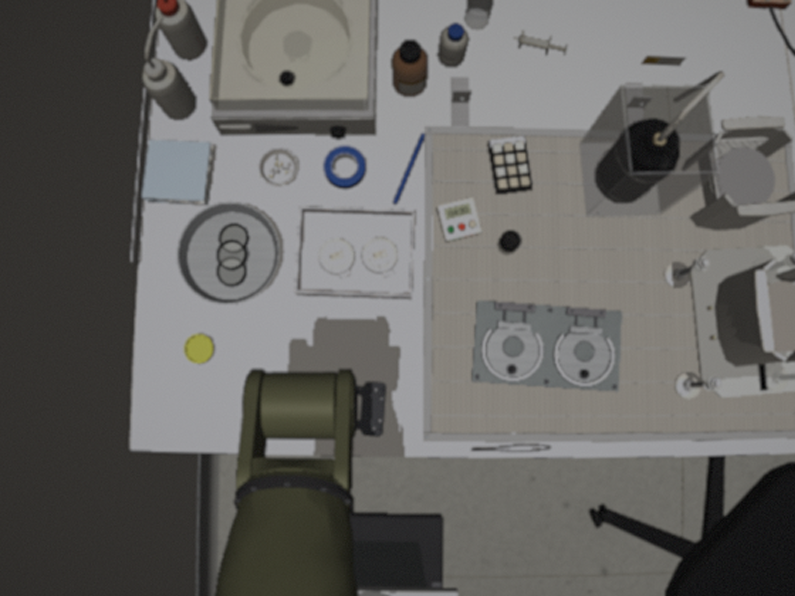

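Everything is sorted: 2 shippers lie flat in the tray, and 3 filters are in the dish, the third on top of the other two. Next I'll fit a proper model of the flat-to-bar seam, because the two angle estimates for the discs differ slightly.

```bash
cat > fit.py <<'E'
from h import *
import sys
from scipy.optimize import minimize
from scipy.ndimage import gaussian_filter
D=np.load(sys.argv[1]+".npz"); zt=.0215; yaw0=-.061; SS=6
def backproj(cam,us,vs,z):
    m=CAM[cam];d=np.stack([(us-m["cx"])/m["fx"],(vs-m["cy"])/m["fy"]],-1);s=d.copy()
    for _ in range(20): s=d/(1+m["k1"]*(s**2).sum(-1,keepdims=True))
    R=np.array(m["R"]);r=np.concatenate([s,np.ones(s.shape[:-1]+(1,))],-1)@R;c=-R.T@np.array(m["t"])
    return c[:2]+r[...,:2]*((z-c[2])/r[...,2:3])
for cam,k in(("top","t"),("side","s")):
    g=D[k].mean(2)
    for d,n in((1,(.5345,-.2400)),(2,(.527,-.3535))):
        n=np.array(n)
        ex=np.array([np.cos(yaw0),np.sin(yaw0)]);ey=np.array([-ex[1],ex[0]])
        P=np.array([w2pix(cam,[*(n+a*ex+b*ey),zt]) for a in(.018,.052) for b in(-.03,.03)])
        u0,v0=np.floor(P.min(0)).astype(int)-1;u1,v1=np.ceil(P.max(0)).astype(int)+1
        uu=u0-.5+(np.arange((u1-u0)*SS)+.5)/SS;vv=v0-.5+(np.arange((v1-v0)*SS)+.5)/SS
        U,V=np.meshgrid(uu,vv);W=backproj(cam,U,V,zt)-n
        I=g[v0:v1,u0:u1]
        X=W@ex;Y=W@ey
        mask=((X>.020)&(X<.044)&(np.abs(Y)<.029)).reshape(v1-v0,SS,u1-u0,SS).mean((1,3))>.9
        def model(p):
            cx,cy,th,bx,by,phi,sg=p
            # bar frame
            c,s=np.cos(phi),np.sin(phi)
            Xb=c*(X-bx)+s*(Y-by);Yb=-s*(X-bx)+c*(Y-by)
            bar=(Xb>0)&(Xb<.010)&(np.abs(Yb)<.026)
            c,s=np.cos(th),np.sin(th)
            Xd=c*(X-cx)+s*(Y-cy);Yd=-s*(X-cx)+c*(Y-cy)
            disc=(Xd**2+Yd**2<.042**2)&(Xd<.034)&~bar
            gap=(~bar)&(~disc)&(np.abs(Yb)<.026)&(Xb<=0)
            L=np.stack([bar,disc,gap,~(bar|disc|gap)],-1).astype(float)
            if cam=="x":pass
            A=np.stack([gaussian_filter(L[...,i],sg*SS).reshape(v1-v0,SS,u1-u0,SS).mean((1,3)) for i in range(4)],-1)[mask]
            w,*_=np.linalg.lstsq(A,I[mask],rcond=None)
            return A@w-I[mask],w
        def cost(p):
            r,w=model(p);pen=((p[2]-p[5])/.15)**2+(p[5]/.03)**2+(p[0]/.008)**2+(p[1]/.004)**2
            return (r**2).mean()+.3*pen
        best=None
        for t0 in(-.06,0,.06):
            p0=np.array([0,0,t0,.0355,0,0,.5])
            sim=[p0]+[p0+np.eye(7)[i]*[.002,.002,.04,.002,.002,.02,.2][i] for i in range(7)]
            r=minimize(cost,p0,method="Nelder-Mead",options=dict(initial_simplex=sim,maxiter=700,xatol=1e-5,fatol=1e-4))
            if best is None or r.fun<best.fun:best=r
        p=best.x;_,w=model(p)
        print(cam,d,"th-phi",round(p[2]-p[5],3),"phi",round(p[5],3),"c",(p[:2]*1e3).round(1),"gap",round((p[3]-p[0]-.034)*1e3,2),"sg",round(p[6],2),"rms",round(best.fun**.5,1),w.round())
E
python3 fit.py a6;python3 fit.py a5; python3 fit.py a0
```

```text
top 1 th-phi 0.065 phi -0.004 c [-3.7 -4.7] gap 6.13 sg 0.62 rms 6.9 [100. 133. 139.  99.]
top 2 th-phi 0.014 phi 0.016 c [-1.3 -6.6] gap 4.86 sg 0.8 rms 7.5 [ 96. 127. 139.  95.]
side 1 th-phi 0.052 phi -0.02 c [-6.2  1.9] gap 12.04 sg 0.32 rms 12.7 [ 63. 151. 143.  88.]
side 2 th-phi -0.072 phi 0.02 c [-0.  -3.5] gap 8.09 sg 0.48 rms 13.3 [ 13. 137. 151.  92.]
top 1 th-phi 0.021 phi -0.003 c [-4.1 -4.3] gap 6.5 sg 0.6 rms 6.9 [100. 133. 138.  99.]
top 2 th-phi 0.049 phi 0.015 c [-1.6 -6.8] gap 5.09 sg 0.65 rms 7.5 [ 97. 127. 136.  95.]
side 1 th-phi 0.046 phi -0.017 c [-6.5  1.2] gap 12.12 sg 0.24 rms 12.5 [ 69. 151. 143.  90.]
side 2 th-phi -0.075 phi 0.022 c [ 1.  -4.6] gap 7.47 sg 0.62 rms 13.3 [-16. 138. 156.  89.]
top 1 th-phi 0.014 phi -0.003 c [-5.  -3.5] gap 7.39 sg 0.62 rms 6.7 [ 93. 124. 127.  95.]
top 2 th-phi 0.511 phi 0.013 c [-7.8 -2.4] gap 8.88 sg 0.69 rms 4.0 [124. 124.  92.  95.]
side 1 th-phi 0.014 phi -0.0 c [-6.7  2.4] gap 12.44 sg 0.3 rms 12.5 [ 61. 148. 140.  88.]
side 2 th-phi 0.43 phi 0.064 c [-5.2 -0.5] gap 8.22 sg 0.16 rms 10.4 [143. 145.  78. 108.]
```

```bash
sed -i 's/(.5345,-.2400)/(.5272,-.2398)/; s/(.527,-.3535)/(.5203,-.3543)/; s#(p\[0\]/.008)\*\*2+(p\[1\]/.004)\*\*2#(p[0]/.002)**2+(p[1]/.0015)**2+((p[3]-p[0]-.0345)/.0015)**2+(p[4]/.003)**2#; s/X>.020/X>.024/; s/X<.044/X<.049/' fit.py
sed -i 's/.3\*pen/1.0*pen/' fit.py; for t in a6 a5 a0; do python3 fit.py $t; done
```

```text
top 1 th-phi 0.003 phi -0.005 c [-0.5 -0.5] gap 0.61 sg 0.69 rms 5.3 [138. 138.  70.  99.]
top 2 th-phi 0.052 phi 0.006 c [ 0.1 -0.3] gap 0.95 sg 0.73 rms 4.5 [132. 134.  63.  95.]
side 1 th-phi -0.005 phi -0.0 c [2.1 0.9] gap 0.55 sg 0.17 rms 9.8 [149. 152.  -2.  82.]
side 2 th-phi 0.016 phi 0.007 c [2.9 0.3] gap 0.82 sg 0.17 rms 7.4 [148. 147. -10.  91.]
top 1 th-phi 0.005 phi -0.002 c [-0.4 -0.6] gap 0.51 sg 0.67 rms 5.3 [137. 137.  59.  98.]
top 2 th-phi 0.056 phi 0.003 c [ 0.1 -0.3] gap 0.89 sg 0.74 rms 4.5 [132. 133.  61.  94.]
side 1 th-phi -0.002 phi 0.001 c [2.1 1.1] gap 0.6 sg 0.19 rms 9.8 [150. 152.   6.  81.]
side 2 th-phi 0.016 phi 0.007 c [2.9 0.9] gap 0.94 sg 0.25 rms 7.5 [148. 148.   4.  91.]
top 1 th-phi 0.002 phi -0.005 c [-0.6 -0.7] gap 0.33 sg 0.77 rms 5.2 [128. 129.  11.  93.]
top 2 th-phi 0.442 phi 0.031 c [-0.3 -0.7] gap 7.42 sg 0.46 rms 7.0 [122. 123.  91.  94.]
side 1 th-phi 0.003 phi 0.013 c [2.1 1.2] gap 0.59 sg 0.11 rms 9.5 [145. 148.  15.  78.]
side 2 th-phi 0.11 phi 0.018 c [ 2.  -7.5] gap -0.99 sg 0.78 rms 19.6 [105. 149. -61. 136.]
```

The fit shows disc 1 at about 0.00 rad and disc 2 at about +0.035 rad under-rotated. I'll nudge peg 2 about 1.2 mm further along +y.

```bash
python3 -m creep '{"xyz": [[0,58,0],[0,58,0],[0,58,0],[0,58,0],[0,58,0]], "spin": [0,0,0,0,0]}' 30 5; python3 -m creep '{"xyz": [[0,58,0],[35,46,0],[35,0,0],[0,0,0],[0,0,0]], "spin": [0,0,0,0,0]}'; python3 -c "
from h import *
go(0.4903,-0.3518,0.048,-0.06)"
```

```text
time_s: 37.33
ee_pos: [0.4245, -0.2465, 0.1308]
eef_rot: [3.141, -0.0, -0.06]
force: [1.2, 0.3, 0.9]
grip_width: 0.0298
time_s: 37.95
ee_pos: [0.488, -0.3522, 0.1303]
eef_rot: [-3.141, 0.001, -0.06]
force: [0.2, -0.8, -1.2]
grip_width: 0.0299
t 37.95 pos [ 0.488  -0.3522  0.1303] rpy [-3.1412e+00  7.0000e-04 -5.9900e-02] q6 0.94 w 0.0299
spin 0.0 shift before spin [ 2.3 -0.6 82.3] shift after spin [ 2.3 -0.6 82.3]
```

```bash
python3 -m creep '{"xyz": [[2.3,0,35],[0,0,30],[0,0,15],[0,0,0],[0,0,0]], "spin": [0,0,0,0,0]}' 30 5; python3 -m creep '{"xyz": [[0,0,0],[0,0,0],[0,0,0],[0,0,0],[0,0,0]], "spin": [0,0,0,0,0]}' 2 5
```

```text
time_s: 38.58
ee_pos: [0.4911, -0.3531, 0.052]
eef_rot: [3.141, -0.001, -0.06]
force: [-0.3, 0.0, 0.4]
grip_width: 0.0297
time_s: 39.2
ee_pos: [0.4909, -0.3528, 0.051]
eef_rot: [3.141, -0.0, -0.06]
force: [-0.9, 1.8, 6.2]
grip_width: 0.0106
```

```bash
python3 -m creep '{"xyz": [[0,-1,-1],[0,-1,0],[0,0,0],[0,0,0]], "spin": [0,0,0,0]}'; python3 -m creep '{"xyz": [[0,0,0],[0,0,0],[0,0,-25],[0,0,-30],[-40,0,-30]], "spin": [0,0,0,0,0]}' 30;  python3 -m creep '{"xyz": [[-40,-50,0],[0,-50,0],[0,-50,0],[0,-50,0],[0,0,0]], "spin": [0,0,0,0,0]}'; python3 fx.py a7; python3 fit.py a7; python3 ang.py a7
```

```text
time_s: 39.7
ee_pos: [0.4908, -0.3509, 0.0516]
eef_rot: [3.141, 0.0, -0.06]
force: [-2.0, -3.9, 0.7]
grip_width: 0.0105
time_s: 40.33
ee_pos: [0.4516, -0.3479, 0.1373]
eef_rot: [-3.141, -0.0, -0.058]
force: [0.1, -0.8, -0.1]
grip_width: 0.0302
time_s: 40.95
ee_pos: [0.424, -0.145, 0.1369]
eef_rot: [-3.141, -0.0, -0.057]
force: [0.7, -0.9, 0.1]
grip_width: 0.0297
top 1 th-phi 0.005 phi -0.006 c [-0.4 -0.8] gap 0.47 sg 0.74 rms 5.2 [135. 135.  47.  96.]
top 2 th-phi -0.025 phi 0.017 c [-0.4  0.3] gap 0.7 sg 0.65 rms 5.0 [130. 131.  82.  94.]
side 1 th-phi -0.004 phi 0.001 c [2.1 1. ] gap 0.57 sg 0.19 rms 9.8 [149. 151.  -3.  81.]
side 2 th-phi -0.031 phi -0.035 c [2.  1.9] gap 0.52 sg 0.05 rms 6.6 [147. 147.  29.  87.]
top 1 hole [ 0.5273 -0.2334] peg [ 0.4971 -0.2368] dist 0.0304 ang 0.1102
top 2 hole [ 0.5268 -0.3542] peg [ 0.4911 -0.3502] dist 0.036 ang -0.1104
  base yaw from centres -0.0038 0.1207
side 1 hole [ 0.5205 -0.2308] peg [ 0.5072 -0.2354] dist 0.0141 ang 0.3262
side 2 hole [ 0.5263 -0.3535] peg [ 0.4956 -0.3505] dist 0.0308 ang -0.0961
  base yaw from centres 0.0474 0.1228
```

```bash
python3 -m creep '{"xyz": [[0,-55,0],[0,-55,0],[0,-55,0],[0,-30,0],[0,0,0]], "spin": [0,0,0,0,0]}'; python3 fx.py a8; python3 fit.py a8; python3 ang.py a8;python3 rect.py a8; python3 -c "
from h import *
save('top','t13',scale=1.42)
import cv2;b=cv2.imread('pics/a8_rect.png')
cv2.imwrite('pics/c8.png',cv2.resize(np.vstack([np.hstack([b[0:110,o:o+270],b[294:404,o:o+270]]) for o in(60,450)]),None,fx=1.48,fy=2.2))"
```

```text
time_s: 42.38
ee_pos: [0.4356, 0.0487, 0.1367]
eef_rot: [-3.141, -0.0, -0.057]
force: [-0.5, -0.9, -0.5]
grip_width: 0.03
top 1 th-phi 0.006 phi -0.0 c [-0.5 -0.6] gap 0.63 sg 0.68 rms 5.3 [137. 138.  74.  98.]
top 2 th-phi -0.025 phi 0.018 c [-0.4  0.3] gap 0.62 sg 0.66 rms 5.1 [132. 133.  80.  96.]
side 1 th-phi -0.004 phi 0.002 c [2.1 1.1] gap 0.58 sg 0.17 rms 9.8 [149. 152.   3.  82.]
side 2 th-phi -0.028 phi -0.025 c [1.8 2.2] gap 0.65 sg 0.06 rms 6.5 [147. 148.  26.  85.]
top 1 hole [ 0.5336 -0.2405] peg [ 0.4977 -0.2368] dist 0.0361 ang -0.1011
top 2 hole [ 0.5268 -0.3542] peg [ 0.4911 -0.3502] dist 0.036 ang -0.1103
  base yaw from centres -0.0595 0.1139
side 1 hole [ 0.5337 -0.2397] peg [ 0.5026 -0.2372] dist 0.0312 ang -0.0831
side 2 hole [ 0.5262 -0.3534] peg [ 0.4957 -0.3505] dist 0.0307 ang -0.0954
  base yaw from centres -0.0652 0.1139
```

View pics/c8.png

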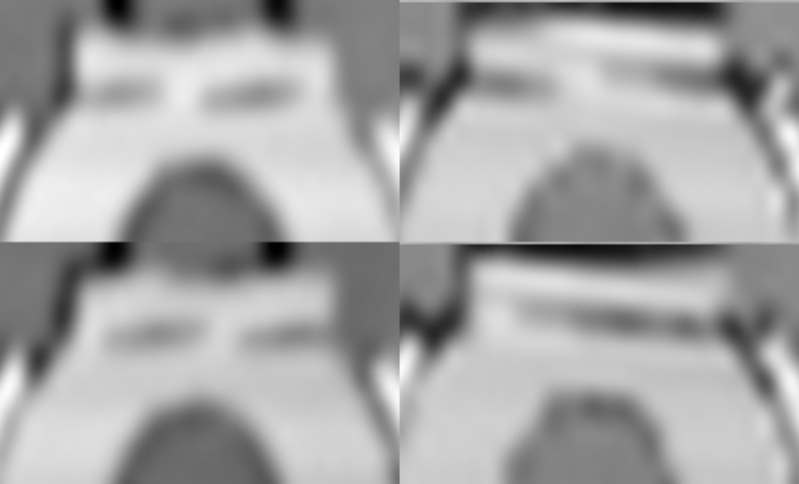

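View pics/t13.png

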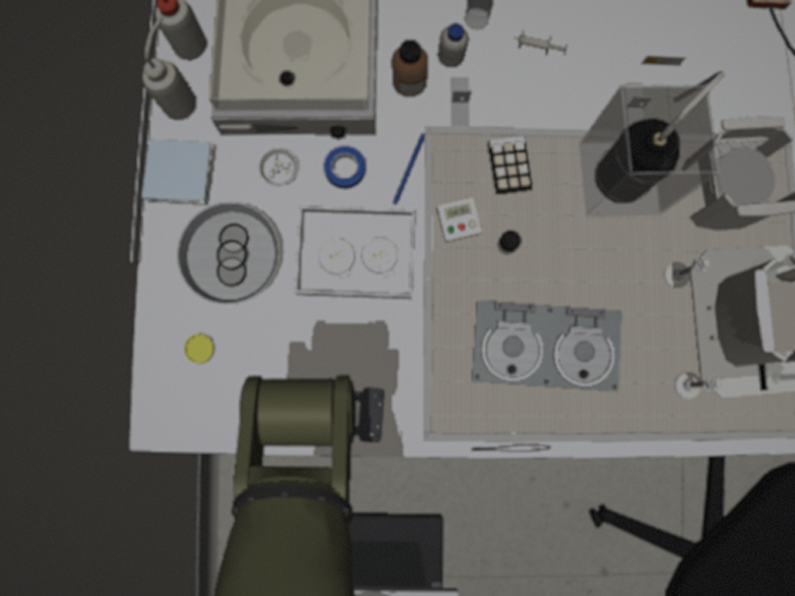

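```bash
python3 -c "
from station import ctrl
print(ctrl.hand_in())"
```

```text
the job is handed in; nothing more can be done
None
```

The job is handed in at about 43 s of the 210 s allowed. On my last checks, both discs were square to their bars within tolerance and all five loose parts were sorted. No verdict is reported, so this rests on my own camera measurements.

- **Discs:**
  - **Disc 1** was already aligned at the start. I only pinched its peg and moved it slightly, and the final fit puts it at about 0.00 rad.
  - **Disc 2** was turned by about 0.4 rad, then nudged again because it measured about 0.035 rad short. It now measures −0.01 to −0.03 rad, against a limit of 0.06. The estimates for disc 2 disagree by about 0.02 rad between methods, and the side-camera fit is the noisier one. Both bars are forward against the flats.
- **Sorting:** Only five loose parts were there. Both shippers lie flat in the tray. All three filters are in the dish, the third resting on top of the other two. The yellow look-alike and the timer were not touched.
- **What went wrong on the way:** My first descent over the fixture touched it with about 10 N, because it sits roughly 5 mm higher than I assumed. My first filter grasp closed above the filter and missed, so I repeated it lower.

The last picture shows all parts where I left them and the arm clear of everything.

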